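Index the rotary table to the red line and clamp it

ROBOT

A 6-joint arm with a two-finger parallel gripper is mounted at the origin on a cart in front of the work surface, level with it; the furniture and walls round the work are solid. World frame = base frame: x ahead of the robot, y to its left, z up, the work surface at z = 0. Lengths are in m, angles in rad, forces in N, time in s.
With the tool pointing down it reaches from about 0.375 to 0.9 m from the base axis. Payload 3.1 kg.
Tool frame: the origin (TCP) lies at the very end of the fingers, on their centre line; the grasp point (between the pads) lies 19 mm behind it; z points along the fingers, y is the direction in which the jaws open and shut (so a half turn about z gives the same grasp; the last joint's range is limited). The gripper opens to 87 mm and grips with 3 to 60 N. Pads are 19 mm wide; open, the fingers measure 117 mm over their backs; the gripper's body (75 mm by 190 mm) begins 51 mm behind the grasp point.
Start: joints at [0.922, 0.527, 1.433, -0, 1.181, -0.178], TCP at [0.283, 0.557, 0.223] pointing down, gripper open.
Joint ranges: [-3.08, 3.08], [-0.75, 2.2], [0.22, 2.44], [-1.43, 4.57], [0, 2.65], [-2.85, 2.85]. Speed limits (rad/s): [2.79, 2.79, 3.14, 3.14, 3.14, 3.14].

INTERFACE

Orientations are given as a unit quaternion [x, y, z, w].
In Python, from rig import robot, optics gives the robot as it stands.
- The arm moves only by the shell command python3 -m inch 'ROWS' [FORCE]. ROWS is JSON, a list of rows, each an object of numbers: "ax", "ay", "az": the turn, a rotation vector about the tool's x, y, z in rad; "dx", "dy", "dz": the shift along the tool's x, y, z in mm; "gripper": the opening in per cent of the stroke, from 0 (shut) to 100 (fully open). In form: [{"ax": .., "ay": .., "az": .., "dx": .., "dy": .., "dz": .., "gripper": ..}, ...]. A call has 1 to 8 rows; each row shifts and turns the commanded pose from where the row before left it, along the tool's axes as they then stand; what a row does not reach is not made up. A row lasts 1/10 s, in which the tool goes at most 50 mm and 8.59 degrees, less where a joint would pass 70% of its speed; a pose out of reach is approached as far as the arm can. A call with a gripper value outside its range is refused whole. The fingers move at their own pace and stop on an object; FORCE is the grip in N (left out, the last holds). Time passes only in rows, so rows that do not move let the fingers close. It gives the time, the measured TCP pose, the force and the opening at its end, in the units of the state.
- robot.get_obs(): the state, without advancing time (a new reading comes with each control period).
- optics.camera(name): name is "scene" or "top" or "wrist"; returns a dict with "img" (400x640x3 uint8, red, green, blue), "depth" (400x640 float32, m along the optical axis (not along the pixel's ray), 0 where there is no reading), "camera_matrix" (3x3 intrinsics, pixels), "position" and "attitude" of the camera in the world. Camera axes: x right, y up, looking along -z (the intrinsics and any distortion apply to the point x, -y, -z); pixel columns grow to the right and rows downward; lengths in m; the calibration is good to about 2 mm. A picture is of the moment at which its call begins.
- robot.hand_in(): hands the job in, once; it reports no verdict.
The state is a dict: "time": time; "q": joint angles; "joint_velocities": joint speeds; "joint_torque": joint torques, N m; "position": TCP position; "tool_rot": TCP orientation; "ft_force": force on the tool from outside, world axes, zero at the start; "moment": the same for the moment, N m; "grip_width": finger opening in m.
Only numpy, scipy, OpenCV 4.12 (cv2) and the standard library are available. Lean on these libraries where they do the work, as an engineer would, in place of code of your own. Each camera call takes 0.05 s, during which the arm holds its last target.

TASK

The sleeve in the rotary table's chuck is to be brought round to its next tack position. Push the red-ball clamp lever open as far as it goes, push the table round by its black knob until the white index line meets the red line of the scale ring, then push the lever back to its clamped stop. Push gently and with the fingertips only: pinch and lift nothing, keep the sleeve seated in the chuck, and disturb neither the scale ring nor the things lying around.

Things in the scene. Friction and masses are not known exactly. Their poses are not given: they have to be found in the camera images.
- rotary_table: Bench rotary table bolted down: blue round base 172 mm across, two bolted feet to its left and right. Origin on the turning axis, on the bench; z up. Its -x axis is its front, roughly towards the robot. On it: a flush scale ring and disc with top at z 30 mm, a chuck 76 mm across up to z 45 mm, three chuck jaws up to z 59 mm; all of these are fixed in height.
- dial (a joint): Angle of the dark steel disc (132 mm across) about the vertical axis, in rad: 0 when its white index line points to the table's front (-x), growing counter-clockwise from above. It starts between 1.0 and 1.9. Freed, it turns with about 2 N at the knob and stays where it is left; clamped, a brake holds it. It carries chuck, jaws, sleeve and knob. It reads the same as joint scale when the two lines meet.
- scale (a joint): Angle of the aluminium scale ring round the disc, in rad: 0 when its red line points to the table's front (-x), growing counter-clockwise from above. It is already set (between -0.4 and 0.4), held by stiff friction, and must stay as it is. Black lines every 10 degrees, one red line 3 mm wide.
- clamp (a joint): Clamp lever on a blue boss at the table's front right corner, turning about a vertical pin. 0 rad = clamped stop, lever points to the table's front; 1.2 rad = free stop, turned counter-clockwise from above. It stays where it is left; about 4 N at the ball moves it. The brake starts to bite below about 0.2 rad.
- clamp_hinge (a point): Point on the pin of the clamp lever, level with the ball's centre (45 mm above the bench).
- clamp_ball (a point): Centre of the red ball, 20 mm across, at the end of the clamp lever: 50 mm from the pin, 45 mm above the bench. The thin rod between pin and ball is 8 mm thick.
- knob (a point): Middle of the upright black knob on the disc, 54 mm from the axis and 50 mm above the bench. The knob is a round post 17 mm across, from z 30 to 61 mm. Seen from above it stands 150 degrees clockwise of the white index line, just outside the chuck.
- index_line (a point): Outer end of the white index line (3 mm wide) on the disc, 67 mm from the axis, 30 mm above the bench.
- zero_line (a point): Inner end of the red line (3 mm wide) on the scale ring, 67 mm from the axis, 30 mm above the bench: the index line's end must come to this point.
- sleeve: Loose grey steel sleeve, 25 mm across and 30 mm high, standing upright between the chuck jaws on the table's axis; origin at its underside, 45 mm above the bench, so its top is at 75 mm.
- stone_case: Closed grey case fixed on the bench to the right of the table, 88 by 125 mm (y), 29 mm high; origin under its middle. Fingertips above 35 mm pass over it.
- ring_gauge: Loose steel ring gauge, 49 mm across, 15 mm high, a bystander; origin at its underside.
- loupe: Loose black eye loupe, 33 mm across, 30 mm high, a bystander; origin at its underside.
- collet: Loose steel spring collet, 26 mm across, 34 mm high, a bystander; origin at its underside.
- tweezers: Loose steel tweezers, 116 mm long, 7 mm high, a bystander; origin under its middle.
- screwdriver: Loose red-handled screwdriver, 165 mm long, 23 mm high, a bystander; origin under its middle.

How it is judged:
By the outcome, as a careful person would: the job done as asked, in the order asked, and still so for the second after the job is handed in, with the robot touching nothing.
It also fails if it takes over 69 s, if anything falls off the work surface, if the arm or the gripper's body presses on something with over 40 N, if the wrist force passes 120 N, or if a joint passes its speed limit or range.

## Working session

There is one attempt and no reset: what is moved stays moved. The work goes in short steps, Python scripts to look and compute and a shell command to move; the robot and the scene stay as the last step left them, time stands still between calls to the robot, and variables do not carry over. Pictures are saved under pics/ and viewed, and the job is handed in when it is done.

```bash
ls -la; mkdir -p pics; python3 - <<'E'
from rig import robot, optics
import cv2,numpy as np
o=robot.get_obs(); print(o)
for n in ["scene","top","wrist"]:
    c=optics.camera(n); cv2.imwrite(f"pics/{n}0.png",c["img"][:,:,::-1]); print(n,c["camera_matrix"],c["position"],c["attitude"],[k for k in c])
E
```

```text
total 12
drwxr-xr-x  3 agent agent 4096 Dec  7 13:43 .
drwxr-xr-x 23 root  root  4096 Dec  7 13:42 ..
drwxr-xr-x  2 agent agent 4096 Dec  7 13:43 pics
{'time': 0.0, 'q': array([ 9.22494226e-01,  5.28451139e-01,  1.43392004e+00, -6.64374832e-06,
        1.18138065e+00, -1.78474968e-01]), 'joint_velocities': array([ 5.31949441e-04, -7.99240451e-04,  2.05130881e-06,  6.23708851e-04,
        5.84026001e-04, -1.29468023e-03]), 'joint_torque': array([-7.43627988e-04, -4.40040386e+01, -1.76593119e+01,  6.33063563e-02,
        5.83057408e-02, -1.19723400e-04]), 'position': array([0.28246597, 0.55670052, 0.22157522]), 'tool_rot': array([ 2.32757561e-01,  9.72534191e-01, -9.89883407e-04, -4.30873641e-04]), 'ft_force': array([-0.15966559,  0.6224457 ,  0.49896941]), 'moment': array([-0.0249633 , -0.0631007 , -0.06273174]), 'grip_width': 0.08688553816304938}
scene [[451.82791537   0.         317.07801665]
 [  0.         451.82791537 197.47043895]
 [  0.           0.           1.        ]] [-0.10394581 -0.31344312  0.91908086] [ 0.31950937 -0.1731879  -0.45138287  0.81496823] ['img', 'depth', 'camera_matrix', 'position', 'attitude']
top [[459.90532101   0.         321.12524761]
 [  0.         459.90532101 209.65357014]
 [  0.           0.           1.        ]] [0.2974706  0.08029728 1.42761133] [ 0.07064363 -0.05702152 -0.69540037  0.71286489] ['img', 'depth', 'camera_matrix', 'position', 'attitude']
wrist [[280.48667107   0.         319.05518089]
 [  0.         280.48667107 196.73154749]
 [  0.           0.           1.        ]] [0.20875718 0.59398953 0.38394751] [-0.12832772 -0.07784972  0.5177946   0.84223522] ['img', 'depth', 'camera_matrix', 'position', 'attitude']
```

View pics/scene0.png

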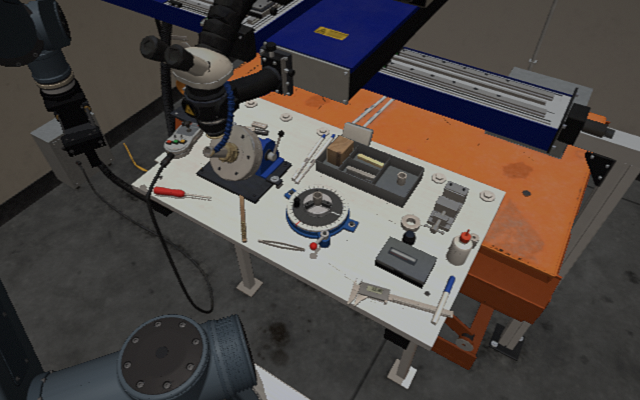

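View pics/top0.png

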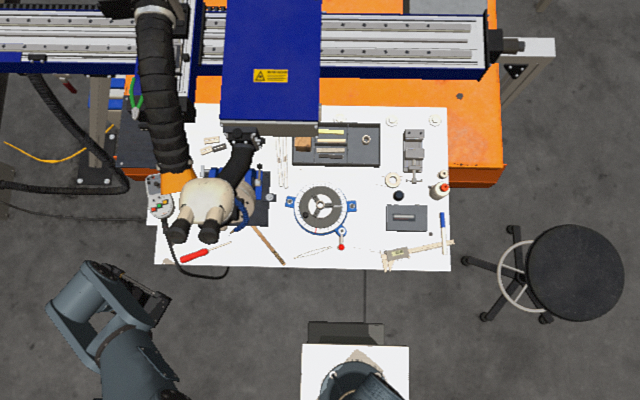

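View pics/wrist0.png

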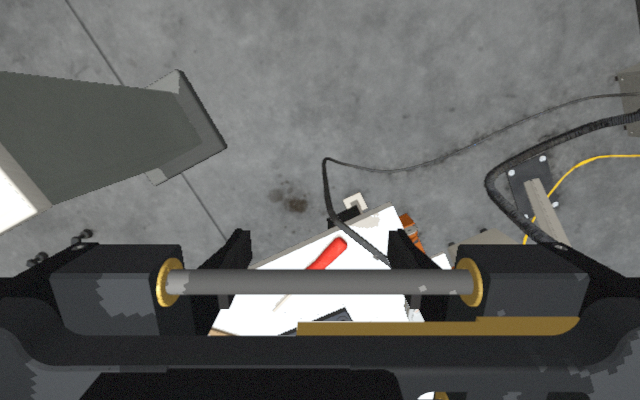

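The scene picture shows the table at about (318,212) and the red ball at (313,247). In the top picture the table is at (322,208) and the ball at (341,247). I'll zoom in and measure.

```bash
cat > h.py <<'E'
from rig import robot, optics
import cv2,numpy as np
from scipy.spatial.transform import Rotation as R
def cloud(c):
    K=c["camera_matrix"];d=c["depth"].astype(float);h,w=d.shape
    u,v=np.meshgrid(np.arange(w),np.arange(h))
    p=np.stack([(u-K[0,2])/K[0,0]*d,-(v-K[1,2])/K[1,1]*d,-d],-1)
    return p@R.from_quat(c["attitude"]).as_matrix().T+c["position"]
def onz(c,u,v,z):
    K=c["camera_matrix"];r=R.from_quat(c["attitude"]).apply([(u-K[0,2])/K[0,0],-(v-K[1,2])/K[1,1],-1])
    p=c["position"];return p+r*(z-p[2])/r[2]
def proj(c,P):
    K=c["camera_matrix"];q=R.from_quat(c["attitude"]).inv().apply(np.asarray(P)-c["position"])
    return np.stack([K[0,2]+K[0,0]*q[...,0]/-q[...,2],K[1,2]-K[1,1]*q[...,1]/-q[...,2]],-1)
def crop(c,u0,u1,v0,v1,s,name):
    im=cv2.resize(c["img"][v0:v1,u0:u1,::-1],None,fx=s,fy=s,interpolation=cv2.INTER_CUBIC);cv2.imwrite(name,im)
E
python3 - <<'E'
from h import *
c=optics.camera("scene");t=optics.camera("top")
crop(c,235,405,170,290,4.5,"pics/s1.png");crop(t,270,440,150,270,4.5,"pics/t1.png")
for n,k in (("s",c),("t",t)):
    P=cloud(k);im=k["img"].astype(int)
    red=(im[...,0]>150)&(im[...,1]<60)&(im[...,2]<60)&(abs(P[...,2]-.05)<.03)
    ys,xs=np.where(red)
    for y,x in zip(ys,xs): 
        pass
    m=red&(P[...,1]<0.1)
    print(n,"red",m.sum(),P[m].mean(0) if m.any() else None, np.argwhere(m).mean(0))
P=cloud(t)
# overhead heights
for u,v in [(270,80),(270,125),(210,200),(170,150),(322,208),(240,145),(400,220),(300,250),(410,135)]: print((u,v),P[v,u].round(3))
E
```

```text
s red 19 [0.43422258 0.0429309  0.05160389] [244.78947368 313.        ]
t red 19 [0.43624839 0.04839184 0.05265452] [247.         340.78947368]
(270, 80) [0.817 0.239 0.362]
(270, 125) [0.706 0.237 0.344]
(210, 200) [0.495 0.349 0.431]
(170, 150) [0.632 0.476 0.357]
(322, 208) [0.551 0.107 0.064]
(240, 145) [0.657 0.311 0.332]
(400, 220) [ 0.526 -0.132  0.031]
(300, 250) [ 0.429  0.174 -0.   ]
(410, 135) [ 0.792 -0.161  0.052]
```

View pics/s1.png

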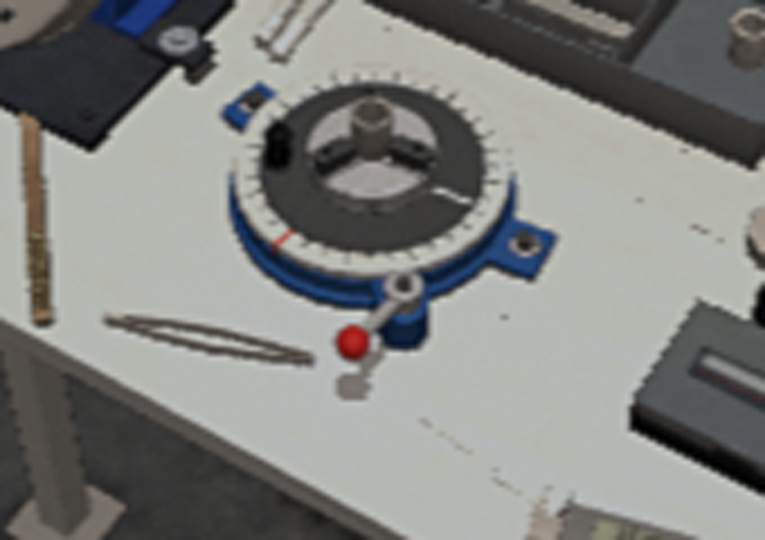

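View pics/t1.png

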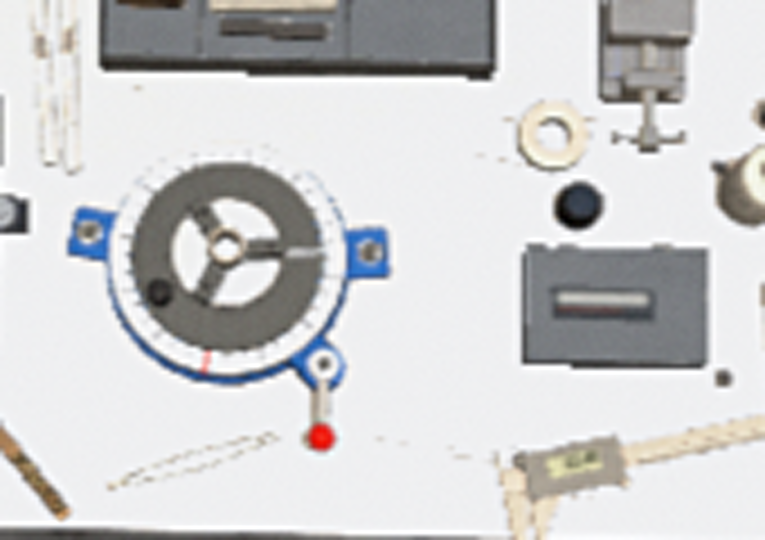

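The top crop shows the index line pointing right (305,252), the red line at (207,360), the knob at (160,292) and the ball at (320,437). The tweezers are left of the ball. Next I'll measure these points and the overhead obstacles.

```bash
python3 - <<'E'
from h import *
c=optics.camera("scene");t=optics.camera("top")
T=lambda x,y,z:onz(t,270+(x-2)/4.5,150+(y-2)/4.5,z)
S=lambda x,y,z:onz(c,235+(x-2)/4.5,170+(y-2)/4.5,z)
for n,z,a,b in [("ball",.045,(320,437),(353,342)),("hinge",.053,(324,363),(405,285)),("knobtop",.061,(160,291),(277,135)),("sleeve top",.075,(228,240),(372,107)),("index end",.03,(324,252),(468,200)),("zero in",.03,(209,351),(293,232)),("footL",.012,(88,231),(252,103)),("footR",.012,(370,251),(524,243)),("twz tip",.005,(275,436),(311,360)),("case UL",.029,(523,250),(705,305)),("case LL",.029,(523,362),(637,405))]:
    print(n,T(*a,z).round(4),S(*b,z).round(4))
# overhead points: any with z>0.1 in region
P=np.concatenate([cloud(c).reshape(-1,3),cloud(t).reshape(-1,3)])
for x0 in np.arange(.3,.9,.05):
    row=[]
    for y0 in np.arange(-.2,.5,.05):
        m=(P[:,0]>=x0)&(P[:,0]<x0+.05)&(P[:,1]>=y0)&(P[:,1]<y0+.05)&(P[:,2]>.0)&(P[:,2]<.6)
        z=P[m,2]; row.append(f"{(z[z>.09].min() if (z>.09).any() else 0)*100:3.0f}/{(z.max() if m.any() else 0)*100:2.0f}")
    print(f"{x0:.2f}",*row)
E
```

```text
ball [0.438  0.0486 0.045 ] [0.4364 0.0444 0.045 ]
hinge [0.4869 0.047  0.053 ] [0.4784 0.0378 0.053 ]
knobtop [0.5318 0.158  0.061 ] [0.527  0.1534 0.061 ]
sleeve top [0.565 0.113 0.075] [0.5631 0.1119 0.075 ]
index end [0.567  0.0479 0.03  ] [0.5658 0.0488 0.03  ]
zero in [0.4964 0.125  0.03  ] [0.4928 0.121  0.03  ]
footL [0.5816 0.2125 0.012 ] [0.5769 0.208  0.012 ]
footR [0.5719 0.0155 0.012 ] [0.5683 0.0123 0.012 ]
twz tip [0.442  0.0787 0.005 ] [0.4385 0.0739 0.005 ]
case UL [ 0.5717 -0.0886  0.029 ] [ 0.5698 -0.0997  0.029 ]
case LL [ 0.4941 -0.0887  0.029 ] [ 0.4908 -0.0984  0.029 ]
0.30   0/ 0   0/ 0   0/ 0   0/ 0   0/ 0   0/ 0   0/ 0   0/ 0   0/ 0   0/ 0   0/ 0   0/ 0   0/ 0  49/59
0.35   0/ 1   0/ 1   0/ 1   0/ 1   0/ 1   0/ 1   0/ 1   0/ 1   0/ 2   0/ 1  45/47  46/47  45/47   0/ 2
0.40   0/ 2   0/ 2   0/ 2   0/ 1   0/ 6   0/ 5   0/ 1   0/ 1   0/ 2   0/ 2  37/49  29/49  31/49   0/ 3
0.45   0/ 3   0/ 3   0/ 3   0/ 1   0/ 5   0/ 5   0/ 4   0/ 3   0/ 1  24/35  18/46  13/46  31/46   0/ 1
0.50   0/ 4   0/ 4   0/ 4   0/ 1   0/ 4   0/ 5   0/ 8   0/ 7   0/ 1  30/36   9/43   9/43   9/43   9/32
0.55   0/ 4   0/ 3   0/ 4   0/ 1   0/ 4   0/ 8   0/ 8   0/ 4   0/ 2  28/32   9/40  10/41  10/39   9/33
0.60   0/ 4   0/ 3   0/ 2   0/ 1   0/ 3   0/ 4   0/ 4   0/ 4   0/ 2   9/33   9/33  13/31   9/35   9/38
0.65   0/ 5   0/ 2   0/ 4   0/ 5   0/ 5   0/ 5  27/35   0/ 5  32/33  11/39   9/39  33/35   9/38   9/42
0.70   0/ 6   0/ 5   0/ 5   0/ 5   0/ 4   0/ 5  26/36  26/36  26/36  26/36  33/36  34/36  25/42  25/45
0.75   0/ 6   0/ 5   0/ 4   0/ 4   0/ 3   0/ 4  26/37  35/36  35/37  35/37  35/37  35/36  25/41  25/46
0.80   0/ 6   0/ 5   0/ 4   0/ 5   0/ 5   0/ 5  26/36  35/37  35/37  35/37  35/37  35/36  28/32  26/47
0.85   0/ 1   0/ 2   0/ 1   0/ 1   0/ 1   0/ 2  26/36  35/37  35/36  35/36  35/37  35/36  28/35  26/47
0.90  16/24  16/24  16/24  16/24  16/24  16/24  16/36  16/36  35/36  35/36  35/37  22/36  16/32  16/45
```

```bash
python3 - <<'E'
from h import *
c=optics.camera("scene");t=optics.camera("top")
crop(c,100,300,0,160,4,"pics/s2.png");crop(t,40,300,80,400,1.8,"pics/t2.png")
for n,k,w in (("s",c,(130,300,20,170)),("t",t,(160,275,120,245))):
    P=cloud(k)[w[2]:w[3],w[0]:w[1]].reshape(-1,3)
    P=P[(P[:,2]>.1)&(P[:,0]>.2)&(P[:,1]<.6)]
    r=np.hypot(P[:,0],P[:,1])
    i=np.argsort(r)[::max(1,len(r)//400)][:25]
    print(n);print(np.c_[P[i],r[i],np.degrees(np.arctan2(P[i,1],P[i,0]))].round(3))
    m=P[:,0]<.62; Q=P[m]; i=np.argsort(Q[:,1])[:200:10]; print(Q[i].round(3))
E
```

```text
s
[[ 0.397  0.315  0.47   0.507 38.385]
 [ 0.402  0.315  0.466  0.511 38.136]
 [ 0.404  0.315  0.456  0.513 37.981]
 [ 0.398  0.327  0.466  0.515 39.409]
 [ 0.407  0.317  0.452  0.516 37.925]
 [ 0.407  0.321  0.448  0.518 38.238]
 [ 0.414  0.315  0.483  0.52  37.206]
 [ 0.417  0.314  0.483  0.522 37.008]
 [ 0.407  0.33   0.469  0.524 39.006]
 [ 0.413  0.324  0.48   0.525 38.134]
 [ 0.41   0.33   0.476  0.527 38.866]
 [ 0.42   0.32   0.482  0.528 37.311]
 [ 0.404  0.343  0.475  0.529 40.318]
 [ 0.412  0.334  0.478  0.53  39.055]
 [ 0.424  0.321  0.484  0.532 37.1  ]
 [ 0.413  0.337  0.483  0.533 39.162]
 [ 0.431  0.316  0.464  0.534 36.197]
 [ 0.411  0.343  0.48   0.536 39.862]
 [ 0.432  0.319  0.473  0.537 36.437]
 [ 0.407  0.354  0.475  0.539 41.006]
 [ 0.418  0.343  0.485  0.541 39.388]
 [ 0.441  0.318  0.451  0.544 35.772]
 [ 0.445  0.318  0.434  0.547 35.555]
 [ 0.443  0.326  0.463  0.55  36.395]
 [ 0.442  0.33   0.467  0.552 36.741]]
[[0.62  0.28  0.302]
 [0.482 0.283 0.304]
 [0.492 0.284 0.313]
 [0.484 0.285 0.318]
 [0.496 0.285 0.326]
 [0.48  0.285 0.285]
 [0.487 0.285 0.316]

[... 947 characters left out ...]
.54  40.519]
 [ 0.438  0.319  0.46   0.541 36.032]
 [ 0.43   0.333  0.485  0.544 37.786]
 [ 0.435  0.329  0.478  0.545 37.092]
 [ 0.427  0.343  0.486  0.548 38.762]
 [ 0.448  0.32   0.44   0.55  35.533]
 [ 0.434  0.341  0.48   0.552 38.125]
 [ 0.473  0.292  0.269  0.555 31.671]]
[[0.297 0.08  1.428]
 [0.297 0.08  1.428]
 [0.297 0.08  1.428]
 [0.297 0.08  1.428]
 [0.297 0.08  1.428]
 [0.297 0.08  1.428]
 [0.484 0.286 0.307]
 [0.498 0.287 0.33 ]
 [0.482 0.288 0.306]
 [0.497 0.289 0.334]
 [0.5   0.29  0.342]
 [0.485 0.291 0.319]
 [0.473 0.292 0.269]
 [0.616 0.292 0.312]
 [0.484 0.293 0.322]
 [0.62  0.294 0.318]
 [0.5   0.294 0.345]
 [0.491 0.295 0.337]
 [0.508 0.296 0.339]
 [0.49  0.296 0.331]]
```

View pics/s2.png

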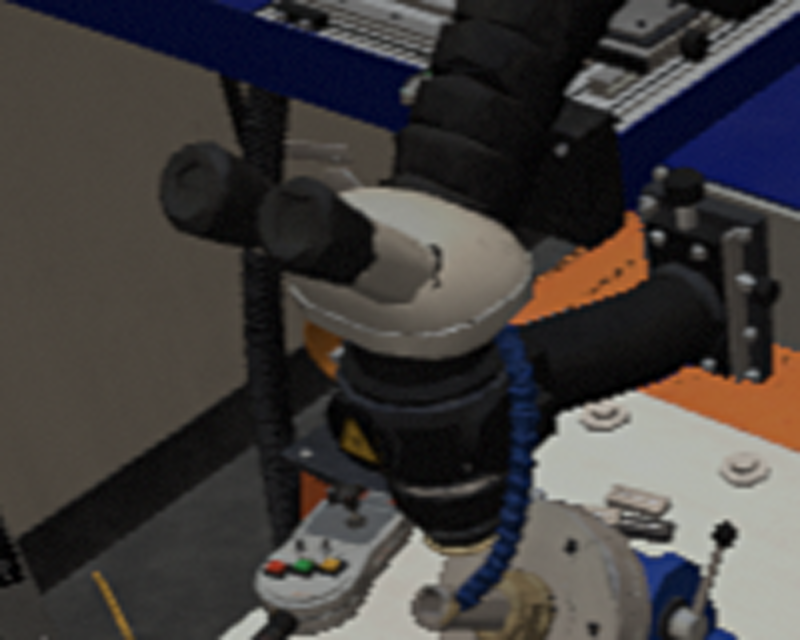

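View pics/t2.png

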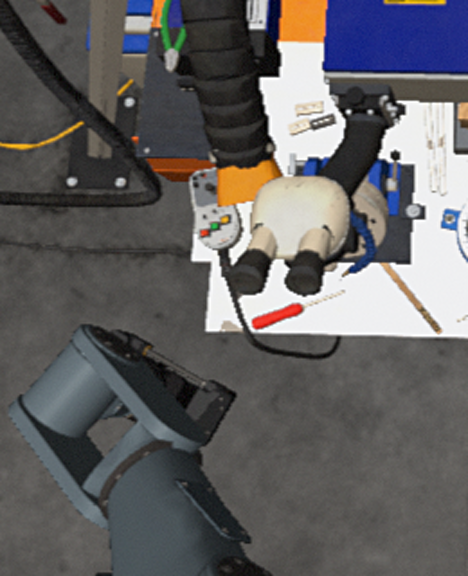

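```bash
python3 - <<'E'
from h import *
t=optics.camera("top")
print(proj(t,robot.get_obs()["position"]))
P=cloud(t)
m=np.zeros((400,640),bool);m[255:,40:175]=1
Q=P[m];Q=Q[Q[:,2]>.12]
q=.9225
a=Q[:,0]*np.cos(q)+Q[:,1]*np.sin(q);b=-Q[:,0]*np.sin(q)+Q[:,1]*np.cos(q)
p=robot.get_obs()["position"];print("tcp",p[0]*np.cos(q)+p[1]*np.sin(q),-p[0]*np.sin(q)+p[1]*np.cos(q))
for z in np.arange(.1,.9,.1):
    k=(Q[:,2]>=z)&(Q[:,2]<z+.1)
    if k.any(): print(z,a[k].min(),a[k].max(),b[k].min(),b[k].max())
E
```

```text
[145.05183162 294.63392383]
tcp 0.6149940937362603 0.11100674223902601
0.2 0.524291635162666 0.7019944571054091 0.05823310598476236 0.12787539328847597
0.30000000000000004 0.5152534570284057 0.7103702756850603 0.057324129779023375 0.1436584464051607
0.4 0.5768492333425579 0.629870610262504 0.05024333702943751 0.13911762795621835
0.5 0.43938963783822205 0.6532429699659807 0.048006890813000636 0.16660162772533002
0.6 0.3447273865530494 0.5441996436938423 0.05362359482895912 0.1658407182171125
0.7000000000000001 0.3182251704255934 0.42108277798350824 0.044926666437687696 0.14369128579206142
0.8 0.3230152629631804 0.34090563772587756 0.04616192759127208 0.059735058997063856
```

```bash
python3 -m inch '[{"dx":4,"dy":-21,"gripper":0},{"dx":8,"dy":-42},{"dx":8,"dy":-42},{"dx":8,"dy":-42},{"dx":8,"dy":-42},{"dx":4,"dy":-21},{}]'; python3 -c "
from h import *
o=robot.get_obs();print(o['q'].round(3),o['grip_width'],R.from_quat(o['tool_rot']).as_matrix().round(3))"
```

```text
[ 0.923  0.528  1.433  0.     1.181 -0.178] 0.0870303946385211 [[-0.892  0.453 -0.   ]
 [ 0.453  0.892 -0.   ]
 [ 0.    -0.    -1.   ]]invalid input
```

```bash
python3 -m inch '[{"dx":4,"dy":-21,"gripper":0},{"dx":8,"dy":-42,"gripper":0},{"dx":8,"dy":-42,"gripper":0},{"dx":8,"dy":-42,"gripper":0},{"dx":8,"dy":-42,"gripper":0},{"dx":4,"dy":-21,"gripper":0},{"dx":0,"dy":0,"gripper":0}]'; python3 -c "
from h import *
o=robot.get_obs();print(o['q'].round(3),o['grip_width'],R.from_quat(o['tool_rot']).as_matrix().round(3))"
```

```text
[ 0.923  0.528  1.433  0.     1.181 -0.178] 0.0870303946385211 [[-0.892  0.453 -0.   ]
 [ 0.453  0.892 -0.   ]
 [ 0.    -0.    -1.   ]]invalid input
```

All seven fields are probably required in each row.

```bash
python3 -m inch '[{"ax":0,"ay":0,"az":0,"dx":4,"dy":-21,"dz":0,"gripper":0},{"ax":0,"ay":0,"az":0,"dx":8,"dy":-42,"dz":0,"gripper":0},{"ax":0,"ay":0,"az":0,"dx":8,"dy":-42,"dz":0,"gripper":0},{"ax":0,"ay":0,"az":0,"dx":8,"dy":-42,"dz":0,"gripper":0},{"ax":0,"ay":0,"az":0,"dx":8,"dy":-42,"dz":0,"gripper":0},{"ax":0,"ay":0,"az":0,"dx":4,"dy":-21,"dz":0,"gripper":0},{"ax":0,"ay":0,"az":0,"dx":0,"dy":0,"dz":0,"gripper":0}]'; python3 -c "
from h import *
o=robot.get_obs();print(o['q'].round(3),o['grip_width'],R.from_quat(o['tool_rot']).as_matrix().round(3))"
```

```text
time: 1.2
position: [0.1495, 0.3851, 0.2225]
tool_rot: [0.232, 0.973, -0.002, -0.001]
ft_force: [0.1, -0.7, 0.2]
grip_width: 0.0388
[ 0.928  0.244  1.933  0.     0.968 -0.173] 0.03875303237261766 [[-0.892  0.452 -0.002]
 [ 0.452  0.892 -0.003]
 [ 0.001 -0.003 -1.   ]]
```

```bash
python3 -m inch '[{"ax":0,"ay":0,"az":0.105,"dx":-43,"dy":4,"dz":0,"gripper":0},{"ax":0,"ay":0,"az":0.105,"dx":-43,"dy":4,"dz":0,"gripper":0},{"ax":0,"ay":0,"az":0.105,"dx":-43,"dy":4,"dz":0,"gripper":0},{"ax":0,"ay":0,"az":0.105,"dx":-43,"dy":4,"dz":0,"gripper":0},{"ax":0,"ay":0,"az":0.105,"dx":-43,"dy":4,"dz":0,"gripper":0},{"ax":0,"ay":0,"az":0.105,"dx":-43,"dy":4,"dz":0,"gripper":0},{"ax":0,"ay":0,"az":0.105,"dx":-43,"dy":4,"dz":0,"gripper":0},{"ax":0,"ay":0,"az":0,"dx":0,"dy":0,"dz":0,"gripper":0}]'; python3 - <<'E'
from h import *
o=robot.get_obs();print(o['q'].round(3),o['grip_width'],R.from_quat(o['tool_rot']).as_matrix().round(3))
w=optics.camera("wrist");cv2.imwrite("pics/w1.png",w["img"][:,:,::-1]);print(w["position"]);np.save("w1.npy",w,allow_pickle=True)
E
```

```text
time: 2.0
position: [0.3858, 0.1964, 0.2231]
tool_rot: [0.57, 0.822, 0.001, 0.002]
ft_force: [-0.5, 0.6, -0.1]
grip_width: 0.0004
[ 0.213  0.267  1.894 -0.002  0.975 -0.144] 0.0003757918867782527 [[-0.35   0.937  0.005]
 [ 0.937  0.35  -0.   ]
 [-0.002  0.005 -1.   ]]
[0.35540879 0.27315449 0.38517272]
```

View pics/w1.png

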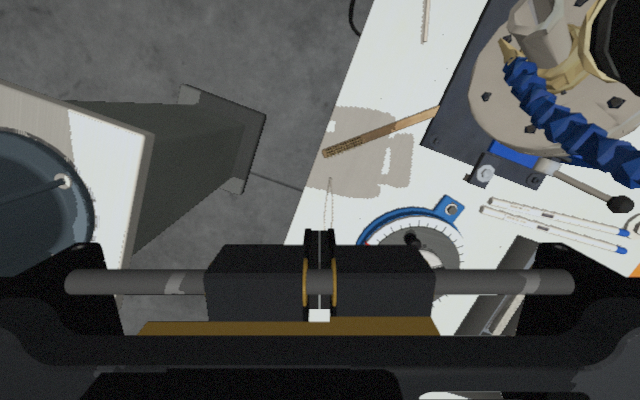

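```bash
python3 -m inch '[{"ax":0,"ay":0,"az":0,"dx":-47,"dy":-10,"dz":0,"gripper":0},{"ax":0,"ay":0,"az":0,"dx":-47,"dy":-10,"dz":0,"gripper":0},{"ax":0,"ay":0,"az":0.14,"dx":0,"dy":0,"dz":0,"gripper":0},{"ax":0,"ay":0,"az":0.14,"dx":0,"dy":0,"dz":0,"gripper":0},{"ax":0,"ay":0,"az":0.14,"dx":0,"dy":0,"dz":0,"gripper":0},{"ax":0,"ay":0,"az":0.14,"dx":0,"dy":0,"dz":0,"gripper":0},{"ax":0,"ay":0,"az":0.14,"dx":0,"dy":0,"dz":0,"gripper":0},{"ax":0,"ay":0,"az":0.14,"dx":0,"dy":0,"dz":0,"gripper":0}]'
python3 -m inch '[{"ax":0,"ay":0,"az":0.14,"dx":0,"dy":0,"dz":0,"gripper":0},{"ax":0,"ay":0,"az":0.14,"dx":0,"dy":0,"dz":0,"gripper":0},{"ax":0,"ay":0,"az":0.14,"dx":0,"dy":0,"dz":0,"gripper":0},{"ax":0,"ay":0,"az":0.14,"dx":0,"dy":0,"dz":0,"gripper":0},{"ax":0,"ay":0,"az":0.14,"dx":0,"dy":0,"dz":0,"gripper":0},{"ax":0,"ay":0,"az":0.14,"dx":0,"dy":0,"dz":0,"gripper":0},{"ax":0,"ay":0,"az":0.14,"dx":0,"dy":0,"dz":0,"gripper":0},{"ax":0,"ay":0,"az":0.11,"dx":0,"dy":0,"dz":0,"gripper":0}]'
python3 - <<'E'
from h import *
o=robot.get_obs();print(o['q'].round(3),o['grip_width'],R.from_quat(o['tool_rot']).as_matrix().round(3))
w=optics.camera("wrist");cv2.imwrite("pics/w2.png",w["img"][:,:,::-1]);print(w["position"]);np.save("w2.npy",w,allow_pickle=True)
E
```

```text
time: 2.85
position: [0.3952, 0.1059, 0.2227]
tool_rot: [0.854, 0.52, 0.0, -0.0]
ft_force: [0.9, 0.0, -0.0]
grip_width: 0.0005
time: 3.65
position: [0.3951, 0.1059, 0.2227]
tool_rot: [1.0, 0.002, 0.0, -0.0]
ft_force: [-0.3, 0.1, 1.0]
grip_width: 0.0002
[-1.300e-02  2.360e-01  1.944e+00  1.000e-03  9.610e-01  1.553e+00] 0.00017875339728465675 [[ 1.     0.005  0.001]
 [ 0.005 -1.     0.   ]
 [ 0.001 -0.    -1.   ]]
[0.47631685 0.10606952 0.38499952]
```

View pics/w2.png

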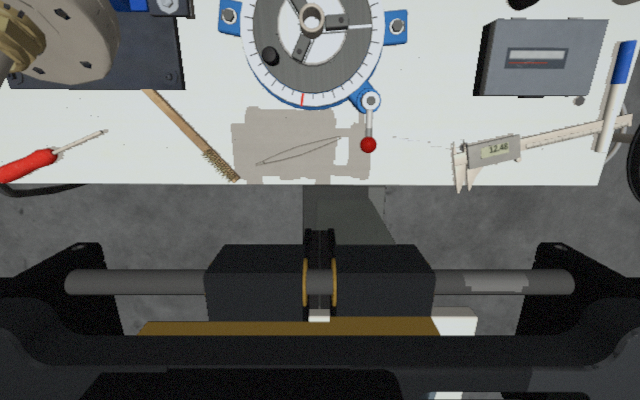

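The wrist picture shows the table from above: red line at (303,99), index line at (358,26), knob at (270,55), ball at (368,145), hinge at (371,100). I'll measure these points and triangulate with the top view.

```bash
python3 - <<'E'
from h import *
w=np.load("w2.npy",allow_pickle=True).item()
crop(w,225,425,0,160,4,"pics/w2c.png")
P=cloud(w)
for n,u,v,z in [("ball",368,145,.045),("hinge",371,100,.053),("knobtop",270,55,.061),("sleeve top",311,18,.075),("zero",303,95,.03),("idx",372,25,.03),("footL",229,15,.012),("footR",396,26,.012),("twz tip R",340,138,.005),("tip",319,235,.22)]:
    print(n,onz(w,u,v,z).round(4),"depth pt",P[v,u].round(4))
E
```

```text
ball [0.436  0.0473 0.045 ] depth pt [0.4371 0.049  0.0543]
hinge [0.4868 0.0482 0.053 ] depth pt [0.4871 0.0468 0.0448]
knobtop [0.5305 0.1579 0.061 ] depth pt [0.5304 0.1579 0.0614]
sleeve top [0.5607 0.1146 0.075 ] depth pt [0.569  0.1154 0.0445]
zero [0.4927 0.1256 0.03  ] depth pt [0.4928 0.1256 0.0289]
idx [0.5665 0.0479 0.03  ] depth pt [0.5671 0.0476 0.0278]
footL [0.5804 0.2114 0.012 ] depth pt [0.5794 0.2104 0.0155]
footR [0.5702 0.0168 0.012 ] depth pt [0.569  0.0179 0.0167]
twz tip R [0.4403 0.0783 0.005 ] depth pt [0.44   0.0781 0.0024]
tip [0.3992 0.1058 0.22  ] depth pt [0.4039 0.1058 0.2299]
```

View pics/w2c.png

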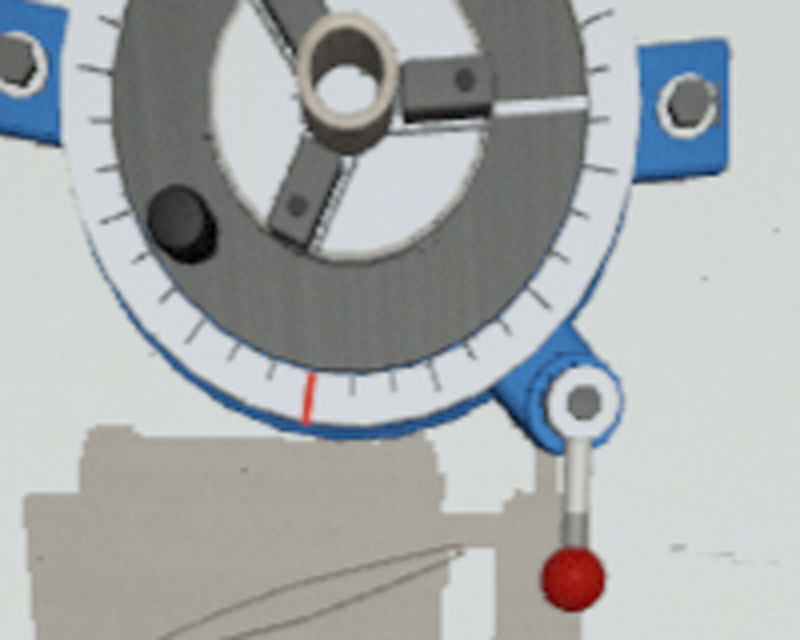

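```bash
python3 -m inch '[{"ax":0,"ay":0,"az":0,"dx":21,"dy":10,"dz":20,"gripper":0},{"ax":0,"ay":0,"az":0,"dx":21,"dy":9,"dz":40,"gripper":0},{"ax":0,"ay":0,"az":0,"dx":0,"dy":0,"dz":45,"gripper":0},{"ax":0,"ay":0,"az":0,"dx":0,"dy":0,"dz":45,"gripper":0},{"ax":0,"ay":0,"az":0,"dx":0,"dy":0,"dz":25,"gripper":0},{"ax":0,"ay":0,"az":0,"dx":0,"dy":0,"dz":12,"gripper":0},{"ax":0,"ay":0,"az":0,"dx":0,"dy":0,"dz":0,"gripper":0}]'
python3 - <<'E'
from h import *
w=optics.camera("wrist");s=optics.camera("scene")
crop(w,225,425,0,300,2,"pics/w3.png");crop(s,260,380,190,280,6,"pics/s3.png")
E
```

```text
time: 4.4
position: [0.4361, 0.0868, 0.0337]
tool_rot: [1.0, 0.005, -0.002, -0.0]
ft_force: [-0.7, -0.2, 0.5]
grip_width: 0.0005
```

View pics/w3.png

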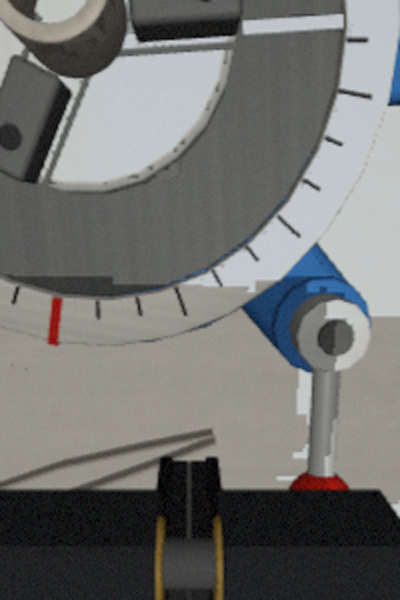

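View pics/s3.png

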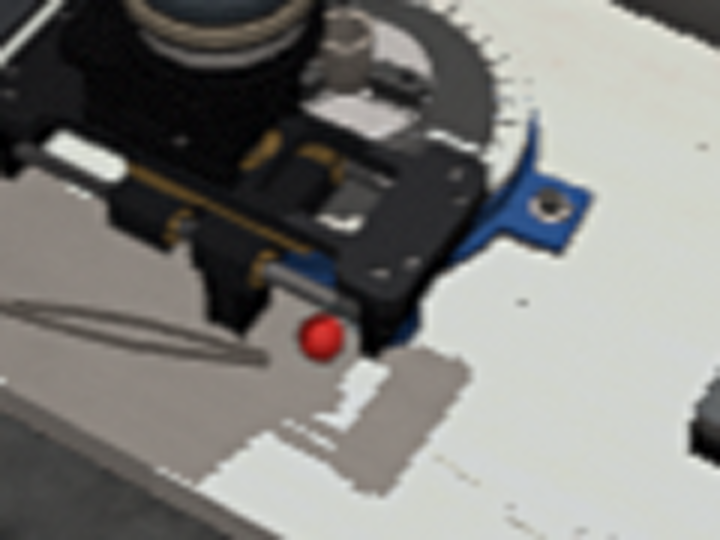

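The fingertips are left of the ball, at the tweezers' tip and above it. I'll start pushing.

```bash
python3 -m inch '[{"ax":0,"ay":0,"az":0,"dx":0,"dy":6,"dz":0,"gripper":0},{"ax":0,"ay":0,"az":0,"dx":0,"dy":5,"dz":0,"gripper":0},{"ax":0,"ay":0,"az":0,"dx":0,"dy":4,"dz":0,"gripper":0},{"ax":0,"ay":0,"az":0,"dx":0,"dy":4,"dz":0,"gripper":0},{"ax":0,"ay":0,"az":0,"dx":1,"dy":4,"dz":0,"gripper":0},{"ax":0,"ay":0,"az":0,"dx":1,"dy":4,"dz":0,"gripper":0},{"ax":0,"ay":0,"az":0,"dx":1,"dy":4,"dz":0,"gripper":0}]'
python3 -m inch '[{"ax":0,"ay":0,"az":0,"dx":2,"dy":4,"dz":0,"gripper":0},{"ax":0,"ay":0,"az":0,"dx":2,"dy":4,"dz":0,"gripper":0},{"ax":0,"ay":0,"az":0,"dx":3,"dy":4,"dz":0,"gripper":0},{"ax":0,"ay":0,"az":0,"dx":3,"dy":4,"dz":0,"gripper":0},{"ax":0,"ay":0,"az":0,"dx":2,"dy":4,"dz":0,"gripper":0},{"ax":0,"ay":0,"az":0,"dx":2,"dy":3,"dz":0,"gripper":0},{"ax":0,"ay":0,"az":0,"dx":1,"dy":2,"dz":0,"gripper":0}]'
python3 - <<'E'
from h import *
w=optics.camera("wrist");s=optics.camera("scene")
crop(w,225,425,0,300,2,"pics/w4.png");crop(s,260,380,190,280,6,"pics/s4.png");print(robot.get_obs()["ft_force"],robot.get_obs()["position"])
E
```

```text
time: 5.2
position: [0.4382, 0.0551, 0.0354]
tool_rot: [1.0, 0.003, -0.002, -0.0]
ft_force: [-2.6, 4.1, 0.8]
grip_width: 0.0004
time: 5.9
position: [0.4538, 0.0301, 0.0352]
tool_rot: [1.0, 0.003, -0.002, -0.0]
ft_force: [-3.5, 4.8, -0.6]
grip_width: 0.0005
[-3.47432112  3.09001461 -0.25962617] [0.45425982 0.02984643 0.03522818]
```

View pics/w4.png

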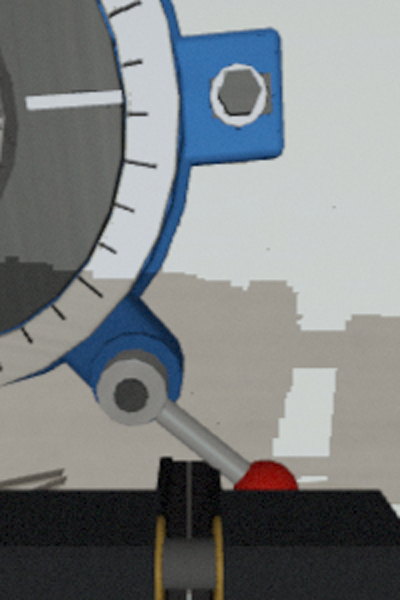

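View pics/s4.png

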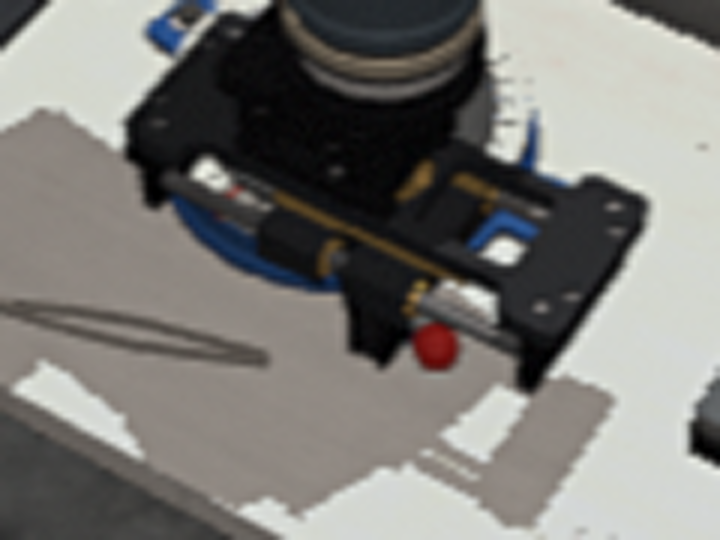

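The lever is at about 57° and the contact is clean at about 5 N. I'll push on to the stop in small steps.

```bash
python3 -m inch '[{"ax":0,"ay":0,"az":0,"dx":1,"dy":2,"dz":0,"gripper":0},{"ax":0,"ay":0,"az":0,"dx":1,"dy":2,"dz":0,"gripper":0},{"ax":0,"ay":0,"az":0,"dx":0,"dy":0,"dz":0,"gripper":0}]'
python3 -m inch '[{"ax":0,"ay":0,"az":0,"dx":0,"dy":1.5,"dz":0,"gripper":0},{"ax":0,"ay":0,"az":0,"dx":0,"dy":0,"dz":0,"gripper":0}]'
python3 - <<'E'
from h import *
w=optics.camera("wrist");s=optics.camera("scene")
crop(w,225,425,0,300,2,"pics/w5.png")
for i in range(3):print(robot.get_obs()["ft_force"],robot.get_obs()["position"])
E
```

```text
time: 6.3
position: [0.4571, 0.0261, 0.0353]
tool_rot: [1.0, 0.003, -0.0, -0.0]
ft_force: [-2.1, 3.7, -0.4]
grip_width: 0.0004
time: 6.5
position: [0.4569, 0.0247, 0.0354]
tool_rot: [1.0, 0.003, -0.001, -0.0]
ft_force: [-2.9, 4.6, -0.3]
grip_width: 0.0003
[-1.40596625  4.61911794 -0.128393  ] [0.45690169 0.02467049 0.03539874]
[-1.40596625  4.61911794 -0.128393  ] [0.45690169 0.02467049 0.03539874]
[-1.40596625  4.61911794 -0.128393  ] [0.45690169 0.02467049 0.03539874]
```

View pics/w5.png

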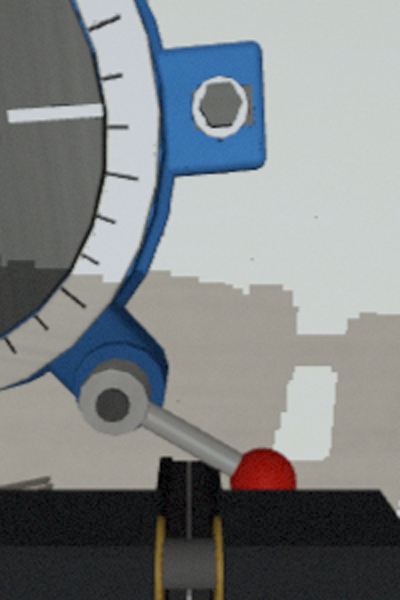

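```bash
python3 -m inch '[{"ax":0,"ay":0,"az":0,"dx":0.5,"dy":1.2,"dz":0,"gripper":0},{"ax":0,"ay":0,"az":0,"dx":0,"dy":0,"dz":0,"gripper":0}]'
python3 -m inch '[{"ax":0,"ay":0,"az":0,"dx":0.5,"dy":1.2,"dz":0,"gripper":0},{"ax":0,"ay":0,"az":0,"dx":0,"dy":0,"dz":0,"gripper":0}]'
python3 -m inch '[{"ax":0,"ay":0,"az":0,"dx":0.5,"dy":1,"dz":0,"gripper":0},{"ax":0,"ay":0,"az":0,"dx":0,"dy":0,"dz":0,"gripper":0}]'

```

```text
time: 6.8
position: [0.4574, 0.0235, 0.0354]
tool_rot: [1.0, 0.003, -0.001, -0.0]
ft_force: [-3.5, 3.9, 0.3]
grip_width: 0.0005
time: 7.0
position: [0.4579, 0.0222, 0.0354]
tool_rot: [1.0, 0.003, -0.001, -0.0]
ft_force: [-2.8, 4.0, -0.3]
grip_width: 0.0005
time: 7.2
position: [0.4579, 0.0215, 0.0354]
tool_rot: [1.0, 0.003, -0.001, -0.0]
ft_force: [-3.6, 4.4, -0.0]
grip_width: 0.0005
```

```bash
python3 -m inch '[{"ax":0,"ay":0,"az":0,"dx":0.8,"dy":1,"dz":0,"gripper":0},{"ax":0,"ay":0,"az":0,"dx":0,"dy":0,"dz":0,"gripper":0}]'
python3 -m inch '[{"ax":0,"ay":0,"az":0,"dx":0.8,"dy":1,"dz":0,"gripper":0},{"ax":0,"ay":0,"az":0,"dx":0,"dy":0,"dz":0,"gripper":0}]'
python3 -m inch '[{"ax":0,"ay":0,"az":0,"dx":0.8,"dy":1,"dz":0,"gripper":0},{"ax":0,"ay":0,"az":0,"dx":0,"dy":0,"dz":0,"gripper":0}]'
python3 - <<'E'
from h import *
w=optics.camera("wrist");s=optics.camera("scene")
crop(w,225,425,0,300,2,"pics/w6.png");crop(s,260,380,190,280,6,"pics/s6.png")
E
```

```text
time: 7.4
position: [0.4578, 0.021, 0.0353]
tool_rot: [1.0, 0.003, -0.002, -0.001]
ft_force: [-4.2, 6.8, 1.1]
grip_width: 0.0005
time: 7.6
position: [0.4576, 0.0204, 0.0352]
tool_rot: [1.0, 0.003, -0.003, -0.001]
ft_force: [-4.4, 8.1, 2.2]
grip_width: 0.0007
time: 7.8
position: [0.4576, 0.0201, 0.0351]
tool_rot: [1.0, 0.003, -0.004, -0.002]
ft_force: [-5.1, 10.8, 1.7]
grip_width: 0.0003
```

View pics/w6.png

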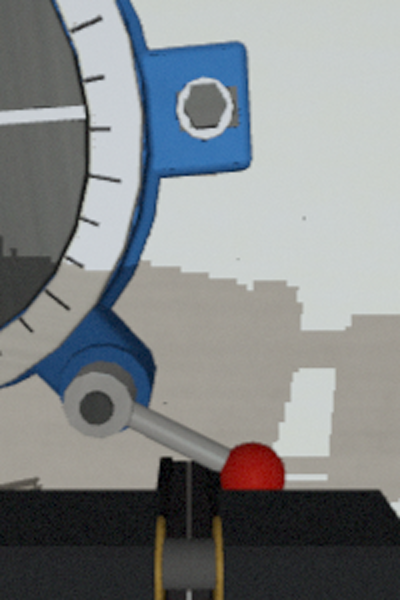

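View pics/s6.png

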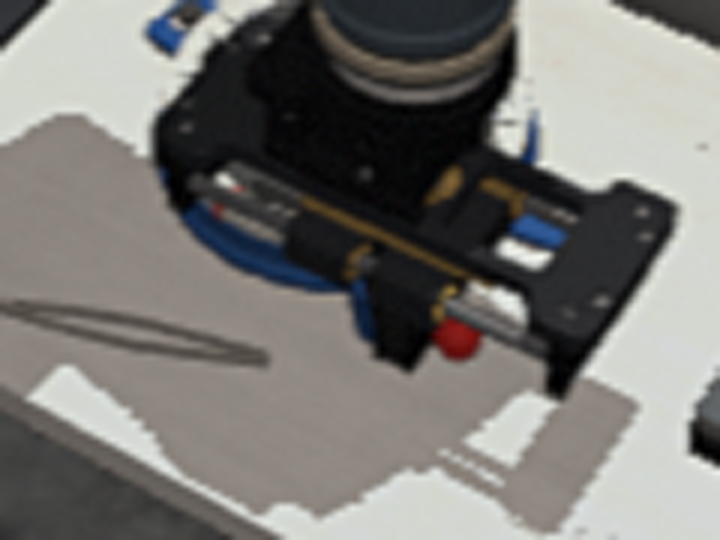

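The lever no longer moves and the force is climbing (to about 11 N). The rod reads about 68°, so it is at the free stop. I'll back off and lift, then check it from above.

```bash
python3 -m inch '[{"ax":0,"ay":0,"az":0,"dx":-4,"dy":-5,"dz":0,"gripper":0},{"ax":0,"ay":0,"az":0,"dx":-8,"dy":-10,"dz":0,"gripper":0},{"ax":0,"ay":0,"az":0,"dx":-8,"dy":-15,"dz":0,"gripper":0},{"ax":0,"ay":0,"az":0,"dx":-10,"dy":-15,"dz":-40,"gripper":0},{"ax":0,"ay":0,"az":0,"dx":-10,"dy":-10,"dz":-48,"gripper":0},{"ax":0,"ay":0,"az":0,"dx":0,"dy":-20,"dz":-45,"gripper":0},{"ax":0,"ay":0,"az":0,"dx":0,"dy":0,"dz":-45,"gripper":0},{"ax":0,"ay":0,"az":0,"dx":0,"dy":0,"dz":0,"gripper":0}]'
python3 - <<'E'
from h import *
o=robot.get_obs();print(R.from_quat(o['tool_rot']).as_matrix().round(3),o['q'].round(3))
w=optics.camera("wrist");np.save("w7.npy",w,allow_pickle=True)
crop(w,225,425,0,160,4,"pics/w7.png")
E
```

```text
time: 8.7
position: [0.4263, 0.0932, 0.2194]
tool_rot: [1.0, 0.004, 0.009, 0.001]
ft_force: [1.5, -0.5, -0.0]
grip_width: 0.0004
[[ 1.     0.009  0.018]
 [ 0.009 -1.    -0.001]
 [ 0.018  0.001 -1.   ]] [-4.200e-02  2.720e-01  1.900e+00 -1.000e-03  9.510e-01  1.521e+00]
```

View pics/w7.png

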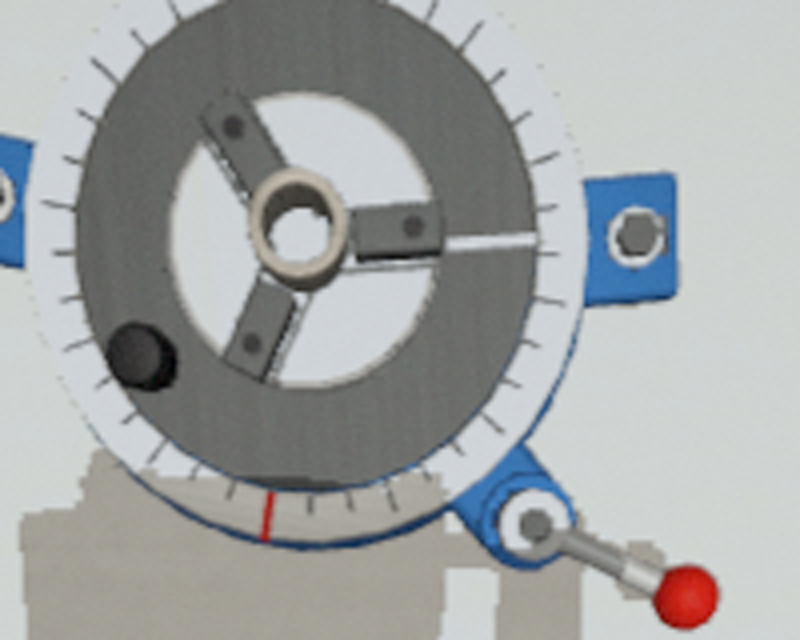

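The picture shows the lever open, with the hinge at crop (537,523) and the ball at (686,596). The disc and ring haven't moved. Next I'll measure the disc centre and the angles, and work out the push path.

```bash
python3 - <<'E'
from h import *
w=np.load("w7.npy",allow_pickle=True).item()
C=lambda x,y,z:onz(w,225+(x-1.5)/4,(y-1.5)/4,z)
b=C(686,596,.045);h=C(535,523,.053);print("ball",b,"hinge",h,np.degrees(np.arctan2(*(b-h)[1::-1])))
# disc centre: fit circle of edge points on z=.03
E=np.array([C(*p,.03)[:2] for p in [(76,240),(537,240),(100,350),(515,350),(170,438),(440,438),(240,480),(375,480),(307,491),(103,130),(507,130)]])
from scipy.optimize import least_squares
f=least_squares(lambda p:np.hypot(*(E-p[:2]).T)-p[2],[.56,.115,.066]);print("fit",f.x,f.fun.round(4))
A=f.x[:2]
az=lambda p:np.degrees(np.arctan2(*(p[:2]-A)[::-1]))%360
for n,p in [("idx",C(537,239,.03)),("zero",C(270,492,.03)),("zero out",C(265,540,.03)),("idxin",C(445,244,.03)),("knob",C(138,353,.061)),("sleeve",C(300,222,.075)),("footL",C(-10,200,.012)),("footR",C(637,237,.012))]:
    print(n,p.round(4),"r",np.hypot(*(p[:2]-A)).round(4),"az",az(p).round(2))
E
```

```text
ball [0.46669153 0.00094231 0.045     ] hinge [0.48792462 0.04826019 0.053     ] -114.16734601709791
fit [0.56128656 0.11472586 0.06557307] [ 0.0004  0.0009  0.0006  0.0006 -0.0002 -0.0017  0.0004 -0.      0.0001
 -0.0009 -0.0003]
idx [0.5661 0.0484 0.03  ] r 0.0665 az 274.18
zero [0.4952 0.1262 0.03  ] r 0.0671 az 170.15
zero out [0.4809 0.128  0.03  ] r 0.0815 az 170.64
idxin [0.5646 0.0748 0.03  ] r 0.0401 az 274.69
knob [0.5318 0.1582 0.061 ] r 0.0525 az 124.17
sleeve [0.5616 0.1135 0.075 ] r 0.0013 az 282.85
footL [0.5783 0.21   0.012 ] r 0.0968 az 79.9
footR [0.5701 0.016  0.012 ] r 0.0992 az 275.11
```

```bash

python3 -m inch '[{"ax":0,"ay":-0.018,"az":0,"dx":0,"dy":0,"dz":0,"gripper":0},{"ax":0,"ay":0,"az":-0.14,"dx":0,"dy":0,"dz":0,"gripper":0},{"ax":0,"ay":0,"az":-0.14,"dx":0,"dy":0,"dz":0,"gripper":0},{"ax":0,"ay":0,"az":-0.14,"dx":0,"dy":0,"dz":0,"gripper":0},{"ax":0,"ay":0,"az":-0.14,"dx":0,"dy":0,"dz":0,"gripper":0},{"ax":0,"ay":0,"az":-0.14,"dx":0,"dy":0,"dz":0,"gripper":0},{"ax":0,"ay":0,"az":-0.14,"dx":0,"dy":0,"dz":0,"gripper":0},{"ax":0,"ay":0,"az":-0.14,"dx":0,"dy":0,"dz":0,"gripper":0}]'
python3 -m inch '[{"ax":0,"ay":0,"az":-0.14,"dx":0,"dy":0,"dz":0,"gripper":0},{"ax":0,"ay":0,"az":-0.14,"dx":0,"dy":0,"dz":0,"gripper":0},{"ax":0,"ay":0,"az":-0.14,"dx":0,"dy":0,"dz":0,"gripper":0},{"ax":0,"ay":0,"az":-0.14,"dx":0,"dy":0,"dz":0,"gripper":0},{"ax":0,"ay":0,"az":-0.14,"dx":0,"dy":0,"dz":0,"gripper":0},{"ax":0,"ay":0,"az":-0.14,"dx":0,"dy":0,"dz":0,"gripper":0},{"ax":0,"ay":0,"az":-0.14,"dx":0,"dy":0,"dz":0,"gripper":0},{"ax":0,"ay":0,"az":-0.14,"dx":0,"dy":0,"dz":0,"gripper":0}]'
python3 -m inch '[{"ax":0,"ay":0,"az":-0.14,"dx":0,"dy":0,"dz":0,"gripper":0},{"ax":0,"ay":0,"az":-0.14,"dx":0,"dy":0,"dz":0,"gripper":0},{"ax":0,"ay":0,"az":-0.14,"dx":0,"dy":0,"dz":0,"gripper":0},{"ax":0,"ay":0,"az":-0.14,"dx":0,"dy":0,"dz":0,"gripper":0},{"ax":0,"ay":0,"az":-0.14,"dx":0,"dy":0,"dz":0,"gripper":0},{"ax":0,"ay":0,"az":-0.14,"dx":0,"dy":0,"dz":0,"gripper":0},{"ax":0,"ay":0,"az":-0.14,"dx":0,"dy":0,"dz":0,"gripper":0},{"ax":0,"ay":0,"az":-0.14,"dx":0,"dy":0,"dz":0,"gripper":0}]'
python3 -m inch '[{"ax":0,"ay":0,"az":-0.14,"dx":0,"dy":0,"dz":0,"gripper":0},{"ax":0,"ay":0,"az":-0.14,"dx":0,"dy":0,"dz":0,"gripper":0},{"ax":0,"ay":0,"az":-0.14,"dx":0,"dy":0,"dz":0,"gripper":0},{"ax":0,"ay":0,"az":-0.14,"dx":0,"dy":0,"dz":0,"gripper":0},{"ax":0,"ay":0,"az":-0.14,"dx":0,"dy":0,"dz":0,"gripper":0},{"ax":0,"ay":0,"az":-0.14,"dx":0,"dy":0,"dz":0,"gripper":0},{"ax":0,"ay":0,"az":-0.14,"dx":0,"dy":0,"dz":0,"gripper":0},{"ax":0,"ay":0,"az":-0.14,"dx":0,"dy":0,"dz":0,"gripper":0}]'
cat > plan.py <<'E'
from h import *
A=np.array([.5613,.1147])
u=lambda a:np.array([np.cos(np.radians(a)),np.sin(np.radians(a))])
F=lambda phi,d:A+.054*u(phi)+d*u(phi+90)
def st():
    o=robot.get_obs();M=R.from_quat(o["tool_rot"]).as_matrix()
    print("pos",o["position"].round(4),"yaz",np.degrees(np.arctan2(M[1,1],M[0,1])).round(2),"z",M[:,2].round(3),"q",o["q"].round(2),"F",o["ft_force"].round(1))
    return o["position"],M
E
python3 - <<'E'
from plan import *
p,M=st()
for d in (.036,.024):
    print((M.T@np.r_[F(124.4,d)-p[:2],.04-p[2]]*1000).round(1))
E
```

```text
time: 9.55
position: [0.42, 0.0924, 0.2115]
tool_rot: [0.879, 0.476, -0.01, -0.005]
ft_force: [-0.3, 0.3, -0.8]
grip_width: 0.0005
time: 10.35
position: [0.42, 0.0924, 0.2115]
tool_rot: [0.492, 0.87, -0.006, -0.01]
ft_force: [-0.9, 0.6, -0.2]
grip_width: 0.0008
time: 11.15
position: [0.42, 0.0924, 0.2114]
tool_rot: [-0.045, 0.999, 0.0, -0.011]
ft_force: [0.6, 0.4, -0.3]
grip_width: 0.0007
time: 11.95
position: [0.42, 0.0924, 0.2114]
tool_rot: [-0.569, 0.822, 0.006, -0.009]
ft_force: [0.5, -0.4, -0.0]
grip_width: 0.0003
pos [0.42   0.0924 0.2114] yaz 159.33 z [-0.023 -0.    -1.   ] q [-0.04  0.29  1.9  -0.    0.97 -2.82] F [ 0.5 -0.4 -0. ]
[-73.5 -63.  169.6]
[-83.3 -69.9 169.3]
```

```bash

python3 -m inch '[{"ax":0.0215,"ay":-0.008,"az":0,"dx":0,"dy":0,"dz":0,"gripper":0},{"ax":0,"ay":0,"az":0.13,"dx":0,"dy":0,"dz":0,"gripper":0},{"ax":0,"ay":0,"az":0,"dx":0,"dy":0,"dz":0,"gripper":0},{"ax":0,"ay":0,"az":0,"dx":0,"dy":0,"dz":0,"gripper":0}]'
python3 - <<'E'
from plan import *
p,M=st()
for d in (.036,.024):
    print(F(124.4,d),(M.T@np.r_[F(124.4,d)-p[:2],.04-p[2]]*1000).round(1))
E
```

```text
time: 12.35
position: [0.4204, 0.0927, 0.2128]
tool_rot: [-0.512, 0.859, -0.001, 0.001]
ft_force: [0.6, 0.5, 0.1]
grip_width: 0.0004
pos [0.4204 0.0927 0.2128] yaz 151.64 z [ 0.004 -0.    -1.   ] q [-0.04  0.28  1.91 -0.    0.95 -2.69] F [0.6 0.5 0.1]
[0.5010877  0.13891732] [-78.8 -48.5 173. ]
[0.51098906 0.14569692] [-89.5 -54.  173.1]
```

```bash

python3 -m inch '[{"ax":0,"ay":0,"az":0,"dx":-39,"dy":-24,"dz":0,"gripper":0},{"ax":0,"ay":0,"az":0,"dx":-39,"dy":-24,"dz":10,"gripper":0},{"ax":0,"ay":0,"az":0,"dx":0,"dy":0,"dz":45,"gripper":0},{"ax":0,"ay":0,"az":0,"dx":0,"dy":0,"dz":45,"gripper":0},{"ax":0,"ay":0,"az":0,"dx":0,"dy":0,"dz":40,"gripper":0},{"ax":0,"ay":0,"az":0,"dx":0,"dy":0,"dz":20,"gripper":0},{"ax":0,"ay":0,"az":0,"dx":0,"dy":0,"dz":10,"gripper":0},{"ax":0,"ay":0,"az":0,"dx":0,"dy":0,"dz":0,"gripper":0}]'
python3 - <<'E'
from plan import *
p,M=st()
w=optics.camera("wrist");s=optics.camera("scene");t=optics.camera("top")
cv2.imwrite("pics/w8.png",w["img"][:,:,::-1]);crop(s,235,405,150,290,4,"pics/s8.png");crop(t,240,400,120,280,3.5,"pics/t8.png")
E
```

```text
time: 13.15
position: [0.5003, 0.1384, 0.0426]
tool_rot: [-0.512, 0.859, -0.001, 0.001]
ft_force: [-0.6, 0.1, 0.4]
grip_width: 0.0005
pos [0.5003 0.1384 0.0426] yaz 151.62 z [ 0.002 -0.001 -1.   ] q [ 0.05  0.68  1.84 -0.    0.63 -2.59] F [-0.6  0.1  0.4]
```

View pics/s8.png

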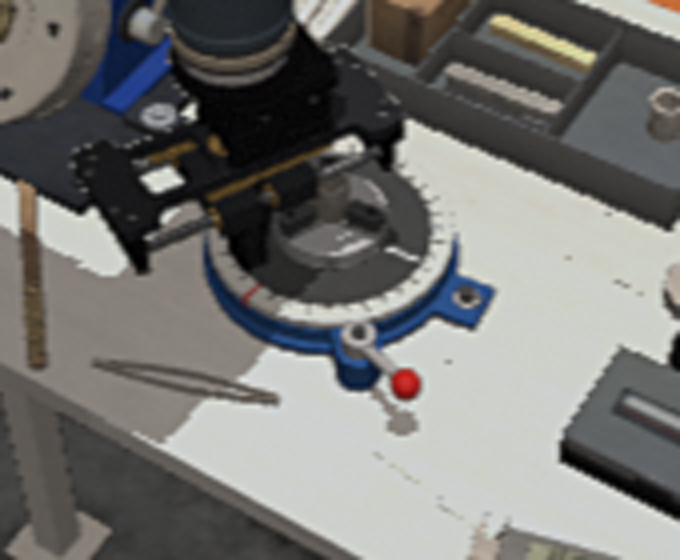

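View pics/w8.png

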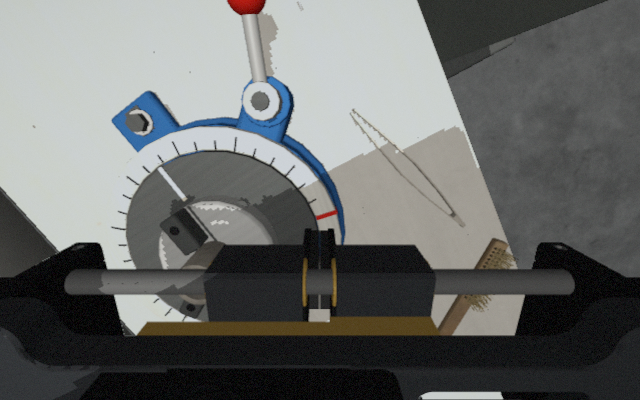

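The wrist view clearly shows the index line (172,182) and the red line (328,215), and the fingers stand behind the knob. I'll compute the steps.

```bash
cat >> plan.py <<'E'
def dcon(phi,yaz):
    e=np.radians((phi-90)-yaz)
    for d in np.arange(.015,.04,.0001):
        a,b=abs(d*np.cos(e)),abs(d*np.sin(e))
        if np.hypot(max(a-.015,0),max(b-.0095,0))>=.0085: return d
def steps(phis,yazs,p,yaz0):
    # row: shift along tool axes then turn? shift computed with axes before the turn
    for ph,ya in zip(phis,yazs):
        T=F(ph,dcon(ph,ya)); D=(T-p)*1000
        yv=u(yaz0);xv=u(yaz0+90)
        print(f"phi {ph:.1f} yaz {ya:.0f} d {dcon(ph,ya)*1000:.1f} tgt {T.round(4)}  dx {D@xv:.1f} dy {D@yv:.1f} az {np.radians(yaz0-ya):.3f}")
        p=T;yaz0=ya
E
python3 - <<'E'
from plan import *
ph=np.r_[124.4,np.arange(120,20,-5)]
steps(ph,[min(151.6,max(120,p+90)) for p in ph],np.array([.5003,.1384]),151.6)
E
```

```text
phi 124.4 yaz 152 d 20.3 tgt [0.514  0.1478]  dx -14.8 dy -7.6 az 0.000
phi 120.0 yaz 152 d 21.2 tgt [0.5159 0.1509]  dx -3.6 dy -0.2 az 0.000
phi 115.0 yaz 152 d 22.5 tgt [0.5181 0.1541]  dx -3.9 dy -0.3 az 0.000
phi 110.0 yaz 152 d 24.1 tgt [0.5202 0.1572]  dx -3.7 dy -0.4 az 0.000
phi 105.0 yaz 152 d 25.3 tgt [0.5229 0.1603]  dx -4.0 dy -0.9 az 0.000
phi 100.0 yaz 152 d 26.0 tgt [0.5263 0.1634]  dx -4.3 dy -1.6 az 0.000
phi 95.0 yaz 152 d 26.3 tgt [0.5304 0.1662]  dx -4.4 dy -2.2 az 0.000
phi 90.0 yaz 152 d 26.2 tgt [0.5351 0.1687]  dx -4.4 dy -3.0 az 0.000
phi 85.0 yaz 152 d 25.6 tgt [0.5405 0.1707]  dx -4.4 dy -3.8 az 0.000
phi 80.0 yaz 152 d 24.8 tgt [0.5463 0.1722]  dx -4.0 dy -4.4 az 0.000
phi 75.0 yaz 152 d 24.2 tgt [0.5519 0.1731]  dx -3.5 dy -4.5 az 0.000
phi 70.0 yaz 152 d 23.8 tgt [0.5574 0.1736]  dx -3.0 dy -4.6 az 0.000
phi 65.0 yaz 152 d 23.6 tgt [0.5627 0.1736]  dx -2.6 dy -4.7 az 0.000
phi 60.0 yaz 150 d 23.6 tgt [0.5679 0.1733]  dx -2.1 dy -4.7 az 0.028
phi 55.0 yaz 145 d 23.6 tgt [0.5729 0.1725]  dx -1.9 dy -4.8 az 0.087
phi 50.0 yaz 140 d 23.6 tgt [0.5779 0.1712]  dx -1.9 dy -4.8 az 0.087
phi 45.0 yaz 135 d 23.6 tgt [0.5828 0.1696]  dx -1.9 dy -4.8 az 0.087
phi 40.0 yaz 130 d 23.6 tgt [0.5875 0.1675]  dx -1.9 dy -4.8 az 0.087
phi 35.0 yaz 125 d 23.6 tgt [0.592 0.165]  dx -1.9 dy -4.8 az 0.087
phi 30.0 yaz 120 d 23.6 tgt [0.5963 0.1621]  dx -1.9 dy -4.8 az 0.087
phi 25.0 yaz 120 d 23.6 tgt [0.6003 0.1589]  dx -1.9 dy -4.8 az 0.000
```

```bash

python3 -m inch '[{"ax":0,"ay":0,"az":0,"dx":-6,"dy":-4,"dz":0,"gripper":0},{"ax":0,"ay":0,"az":0,"dx":-5,"dy":-3.6,"dz":0,"gripper":0},{"ax":0,"ay":0,"az":0,"dx":-3.8,"dy":0,"dz":0,"gripper":0},{"ax":0,"ay":0,"az":0,"dx":-3.6,"dy":-0.2,"dz":0,"gripper":0},{"ax":0,"ay":0,"az":0,"dx":-3.9,"dy":-0.3,"dz":0,"gripper":0},{"ax":0,"ay":0,"az":0,"dx":-3.7,"dy":-0.4,"dz":0,"gripper":0}]'
python3 - <<'E'
from plan import *
p,M=st()
w=optics.camera("wrist");cv2.imwrite("pics/w9.png",w["img"][:,:,::-1])
E
```

```text
time: 13.9
position: [0.5198, 0.1576, 0.0438]
tool_rot: [-0.512, 0.859, -0.001, 0.001]
ft_force: [-1.0, -1.5, -0.6]
grip_width: 0.0002
pos [0.5198 0.1576 0.0438] yaz 151.6 z [ 0.003 -0.    -1.   ] q [ 0.09  0.69  1.77 -0.    0.67 -2.56] F [-1.  -1.5 -0.6]
```

View pics/w9.png

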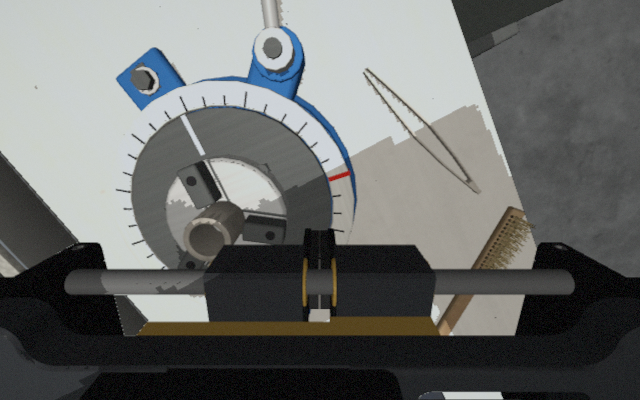

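The disc is turning (index now at (190,130)) at about 2 N, and the red line hasn't moved. I'll continue.

```bash

python3 -m inch '[{"ax":0,"ay":0,"az":0,"dx":-4,"dy":-0.9,"dz":0,"gripper":0},{"ax":0,"ay":0,"az":0,"dx":-4.3,"dy":-1.6,"dz":0,"gripper":0},{"ax":0,"ay":0,"az":0,"dx":-4.4,"dy":-2.2,"dz":0,"gripper":0},{"ax":0,"ay":0,"az":0,"dx":-4.4,"dy":-3,"dz":0,"gripper":0},{"ax":0,"ay":0,"az":0,"dx":-4.4,"dy":-3.8,"dz":0,"gripper":0},{"ax":0,"ay":0,"az":0,"dx":-4,"dy":-4.4,"dz":0,"gripper":0}]'
python3 - <<'E'
from plan import *
p,M=st()
w=optics.camera("wrist");cv2.imwrite("pics/w10.png",w["img"][:,:,::-1])
s=optics.camera("scene");crop(s,150,350,60,250,3,"pics/s10.png")
E
```

```text
time: 14.55
position: [0.5471, 0.1726, 0.044]
tool_rot: [-0.512, 0.859, -0.001, 0.002]
ft_force: [-2.8, -0.6, 0.2]
grip_width: 0.0005
pos [0.5471 0.1726 0.044 ] yaz 151.61 z [ 0.004 -0.    -1.   ] q [ 0.11  0.72  1.7  -0.    0.72 -2.53] F [-2.8 -0.6  0.2]
```

View pics/w10.png

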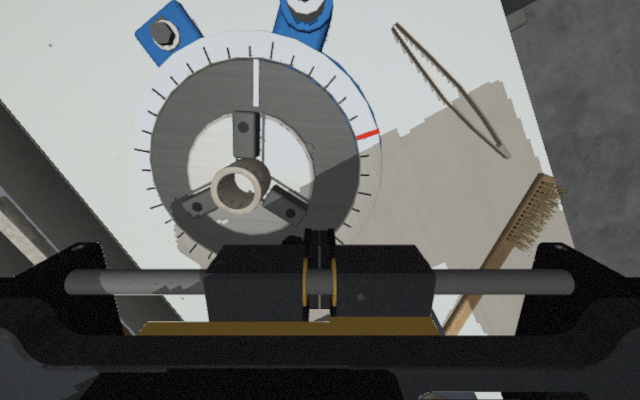

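View pics/s10.png

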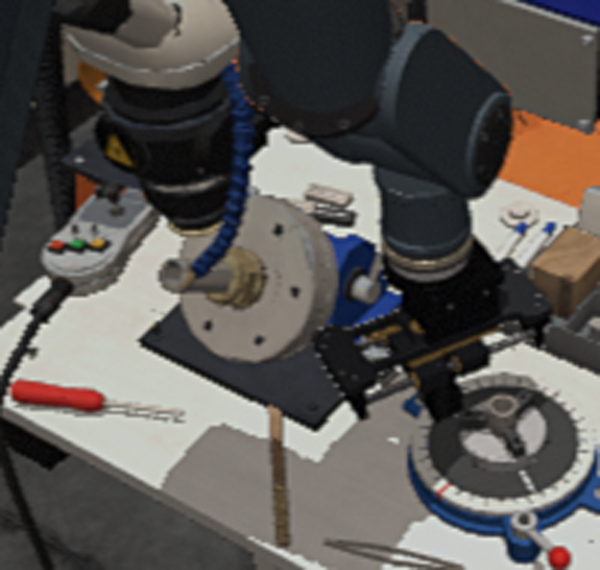

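```bash

python3 -m inch '[{"ax":0,"ay":0,"az":0,"dx":-3.5,"dy":-4.5,"dz":0,"gripper":0},{"ax":0,"ay":0,"az":0,"dx":-3,"dy":-4.6,"dz":0,"gripper":0},{"ax":0,"ay":0,"az":0,"dx":-2.6,"dy":-4.7,"dz":0,"gripper":0},{"ax":0,"ay":0,"az":0.028,"dx":-2.1,"dy":-4.7,"dz":0,"gripper":0},{"ax":0,"ay":0,"az":0.087,"dx":-1.9,"dy":-4.8,"dz":0,"gripper":0},{"ax":0,"ay":0,"az":0.087,"dx":-1.9,"dy":-4.8,"dz":0,"gripper":0}]'
python3 - <<'E'
from plan import *
p,M=st()
w=optics.camera("wrist");cv2.imwrite("pics/w11.png",w["img"][:,:,::-1]);np.save("w11.npy",w,allow_pickle=True)
s=optics.camera("top");crop(s,150,400,80,280,3,"pics/t11.png")
E
```

```text
time: 15.25
position: [0.5789, 0.1713, 0.0441]
tool_rot: [-0.421, 0.907, -0.001, 0.002]
ft_force: [-2.5, 0.3, 0.3]
grip_width: 0.0005
pos [0.5789 0.1713 0.0441] yaz 139.75 z [ 0.004 -0.    -1.   ] q [ 0.1   0.74  1.62 -0.    0.78 -2.34] F [-2.5  0.3  0.3]
```

View pics/w11.png

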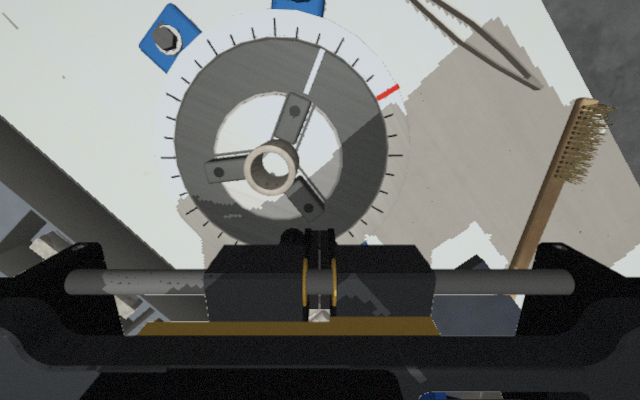

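View pics/t11.png

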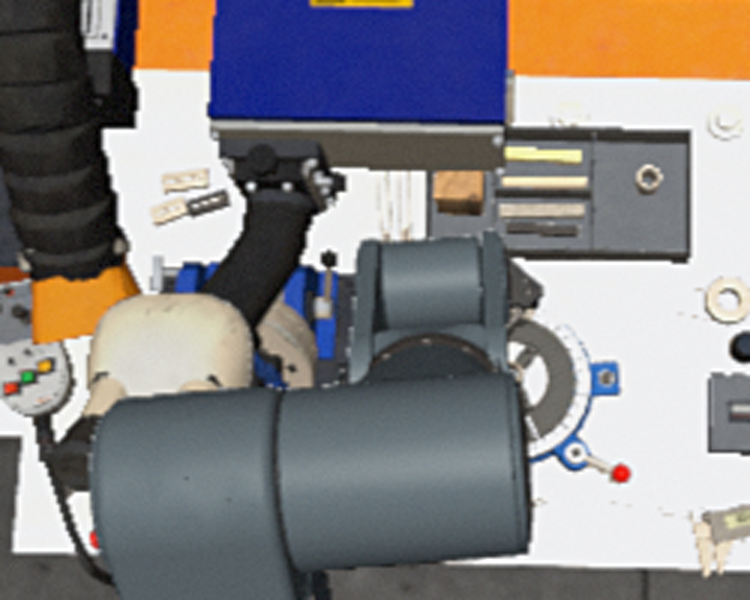

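```bash
python3 - <<'E'
from plan import *
t=optics.camera("top");P=cloud(t)
for x,y in [(150,470),(400,470),(430,280),(370,300),(500,260)]:
    v,uu=80+y//3,150+x//3;print((x,y),P[v,uu].round(3))
w=np.load("w11.npy",allow_pickle=True).item()
def az(q):
    q=onz(w,*q,.03)[:2]-A;return np.hypot(*q),np.degrees(np.arctan2(q[1],q[0]))%360
print("idx",az((322,51)),az((306,92)),"zero",az((378,98)),az((399,87)))
E
```

```text
(150, 470) [0.376 0.272 0.758]
(400, 470) [0.379 0.15  0.755]
(430, 280) [0.573 0.171 0.387]
(370, 300) [0.543 0.21  0.437]
(500, 260) [0.585 0.117 0.409]
idx (np.float64(0.0647610937749784), np.float64(206.75164538717652)) (np.float64(0.041068055245910215), np.float64(206.86977872948685)) zero (np.float64(0.06801237209962509), np.float64(170.27521169930444)) (np.float64(0.08136551912666266), np.float64(169.7143780331714))
```

The index is at 206.8° and the red line at 170.1°, so 36.7° remain. I'll do 30° and then measure.

```bash

python3 -m inch '[{"ax":0,"ay":0,"az":0.087,"dx":-1.9,"dy":-4.8,"dz":0,"gripper":0},{"ax":0,"ay":0,"az":0.087,"dx":-1.9,"dy":-4.8,"dz":0,"gripper":0},{"ax":0,"ay":0,"az":0.087,"dx":-1.9,"dy":-4.8,"dz":0,"gripper":0},{"ax":0,"ay":0,"az":0.087,"dx":-1.9,"dy":-4.8,"dz":0,"gripper":0},{"ax":0,"ay":0,"az":0.087,"dx":-1.9,"dy":-4.8,"dz":0,"gripper":0},{"ax":0,"ay":0,"az":0,"dx":0,"dy":0,"dz":0,"gripper":0}]'
python3 - <<'E'
from plan import *
p,M=st()
w=optics.camera("wrist");cv2.imwrite("pics/w12.png",w["img"][:,:,::-1]);np.save("w12.npy",w,allow_pickle=True)
E
```

```text
time: 16.0
position: [0.6024, 0.1591, 0.0446]
tool_rot: [-0.218, 0.976, -0.001, 0.004]
ft_force: [-1.0, 1.2, 0.0]
grip_width: 0.0004
pos [0.6024 0.1591 0.0446] yaz 115.15 z [ 0.007 -0.    -1.   ] q [ 0.08  0.76  1.57 -0.    0.81 -1.93] F [-1.   1.2  0. ]
```

View pics/w12.png

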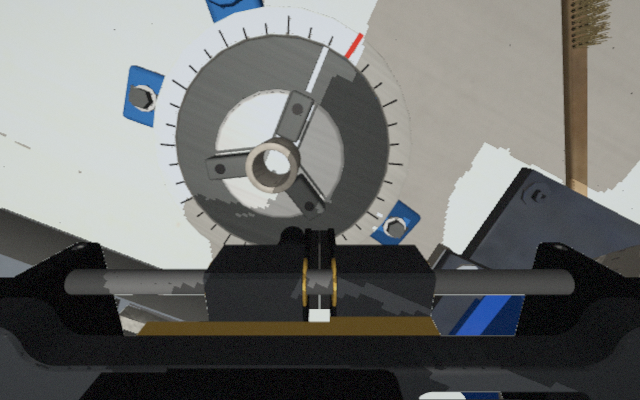

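```bash
cat >> plan.py <<'E'
def lines(w,r0=(.045,.064),r1=(.069,.080),rng=(140,215)):
    im=w["img"].astype(np.float32);an=np.arange(rng[0],rng[1],.05)
    def samp(rs):
        rr,aa=np.meshgrid(rs,np.radians(an),indexing="ij")
        P=np.stack([A[0]+rr*np.cos(aa),A[1]+rr*np.sin(aa),np.full_like(rr,.03)],-1)
        q=proj(w,P).astype(np.float32)
        return cv2.remap(im,q[...,0],q[...,1],cv2.INTER_LINEAR)
    out=[]
    g=samp(np.linspace(*r0,12)).sum(-1)/3; red=samp(np.linspace(*r1,12)); rd=red[...,0]-(red[...,1]+red[...,2])/2
    for n,v in(("white",g),("red",rd)):
        res=[]
        for row in v:
            b=cv2.GaussianBlur(row[None],(0,0),8)[0]-np.median(row) if n=="red" else cv2.GaussianBlur(row[None],(0,0),8)[0]-cv2.blur(row[None],(301,1))[0]
            k=b.argmax();lo,hi=max(0,k-50),k+51;wt=np.clip(b[lo:hi],0,None)**2
            res.append((an[lo:hi]*wt).sum()/wt.sum())
        print(n,np.round(res,1),np.median(res).round(2)); out.append(np.array(res))
    return np.median(out[0]),np.median(out[1]),out
E
python3 - <<'E'
from plan import *
w=np.load("w12.npy",allow_pickle=True).item()
lines(w)
E
```

```text
Traceback (most recent call last):
  File "plan.py", line 29, in lines
    g=samp(np.linspace(*r0,12)).sum(-1)/3; red=samp(np.linspace(*r1,12)); rd=red[...,0]-(red[...,1]+red[...,2])/2
      ~~~~^^^^^^^^^^^^^^^^^^^^^
  File "plan.py", line 26, in samp
    q=proj(w,P).astype(np.float32)
      ~~~~^^^^^
  File "h.py", line 13, in proj
    K=c["camera_matrix"];q=R.from_quat(c["attitude"]).inv().apply(np.asarray(P)-c["position"])
                           ~~~~~~~~~~~~~~~~~~~~~~~~~~~~~~~~~~~~~~^^^^^^^^^^^^^^^^^^^^^^^^^^^^^
  File "scipy/spatial/transform/_rotation.pyx", line 2580, in scipy.spatial.transform._rotation.Rotation.apply
ValueError: Expected input of shape (3,) or (P, 3), got (12, 1500, 3).
```

```bash
sed -i 's/q=R.from_quat(c\["attitude"\]).inv().apply(np.asarray(P)-c\["position"\])/q=(np.asarray(P)-c["position"])@R.from_quat(c["attitude"]).as_matrix()/' h.py
python3 - <<'E'
from plan import *
w=np.load("w12.npy",allow_pickle=True).item()
lines(w)
E
```

```text
white [181.3 181.3 181.4 181.3 181.4 181.2 181.4 181.3 181.3 181.3 181.3 181.3] 181.28
red [170.4 170.4 170.4 170.4 170.4 170.4 170.4 170.4 170.4 170.4 170.5 170.4] 170.43
```

The index is at 181.28° and the red line at 170.43°, both consistent across radii, so 10.9° remain. I'll do 8°, then trim.

```bash

python3 -m inch '[{"ax":0,"ay":0,"az":0.05,"dx":-1.5,"dy":-3.8,"dz":0,"gripper":0},{"ax":0,"ay":0,"az":0.05,"dx":-1.5,"dy":-3.8,"dz":0,"gripper":0},{"ax":0,"ay":0,"az":0,"dx":0,"dy":0,"dz":0,"gripper":0},{"ax":0,"ay":0,"az":0,"dx":0,"dy":0,"dz":0,"gripper":0}]'
python3 - <<'E'
from plan import *
p,M=st()
w=optics.camera("wrist");lines(w)
E
```

```text
time: 16.45
position: [0.6076, 0.1535, 0.0447]
tool_rot: [-0.17, 0.986, -0.001, 0.003]
ft_force: [0.1, 0.6, 0.3]
grip_width: 0.0002
pos [0.6076 0.1535 0.0447] yaz 109.52 z [ 0.007 -0.    -1.   ] q [ 0.07  0.76  1.56 -0.    0.82 -1.84] F [0.1 0.6 0.3]
white [174.1 174.2 174.  173.8 173.7 173.7 173.8 173.8 173.7 173.6 173.7 173.7] 173.76
red [170.5 170.5 170.5 170.4 170.4 170.4 170.4 170.4 170.4 170.4 170.4 170.4] 170.41
```

```bash

python3 -m inch '[{"ax":0,"ay":0,"az":0.02,"dx":-0.5,"dy":-1.3,"dz":0,"gripper":0},{"ax":0,"ay":0,"az":0.02,"dx":-0.5,"dy":-1.2,"dz":0,"gripper":0},{"ax":0,"ay":0,"az":0,"dx":0,"dy":0,"dz":0,"gripper":0},{"ax":0,"ay":0,"az":0,"dx":0,"dy":0,"dz":0,"gripper":0}]'
python3 - <<'E'
from plan import *
p,M=st()
w=optics.camera("wrist");lines(w);crop(w,250,450,0,160,4,"pics/w13.png")
E
```

```text
time: 16.9
position: [0.6091, 0.1515, 0.0446]
tool_rot: [-0.149, 0.989, -0.001, 0.003]
ft_force: [1.1, 2.7, 1.6]
grip_width: 0.0006
pos [0.6091 0.1515 0.0446] yaz 107.1 z [ 0.006 -0.    -1.   ] q [ 0.07  0.76  1.56 -0.    0.82 -1.8 ] F [1.1 2.7 1.6]
white [171.3 171.3 171.2 171.3 171.4 171.3 171.3 171.3 171.3 171.2 171.3 171.3] 171.31
red [170.4 170.4 170.5 170.5 170.4 170.4 170.4 170.4 170.4 170.4 170.4 170.4] 170.43
```

View pics/w13.png

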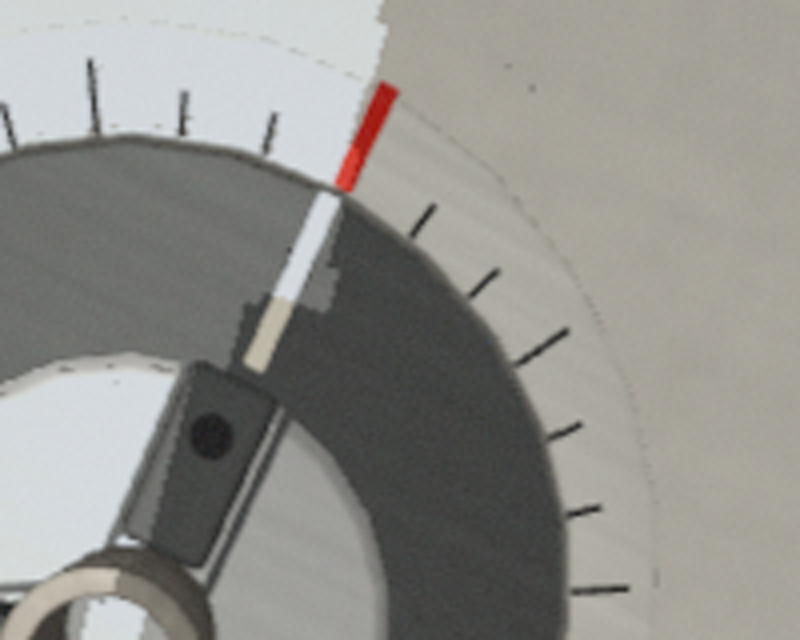

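Measured by eye in the crop, the gap is about 1.4°, against the script's 0.9°. I'll check the profiles directly.

```bash
cat >> plan.py <<'E'
def unwrap(w,name,a0=160,a1=182):
    an=np.arange(a1,a0,-.04);rs=np.arange(.084,.044,-.0001)
    rr,aa=np.meshgrid(rs,np.radians(an),indexing="ij")
    P=np.stack([A[0]+rr*np.cos(aa),A[1]+rr*np.sin(aa),np.full_like(rr,.03)],-1)
    q=proj(w,P).astype(np.float32)
    im=cv2.remap(w["img"],q[...,0],q[...,1],cv2.INTER_CUBIC)
    cv2.imwrite(name,im[:,:,::-1]); return an,rs,im
def edges(w,a0=160,a1=182):
    an,rs,im=unwrap(w,"pics/tmp.png",a0,a1);im=im.astype(float)
    for n,ra in(("white",np.arange(.047,.066,.002)),("red",np.arange(.069,.081,.002))):
        o=[]
        for r in ra:
            row=im[np.abs(rs-r).argmin()]
            v=row[:,0]-row[:,1:].mean(1) if n=="red" else row.mean(1)
            k=v.argmax();L,Rr=max(0,k-60),min(len(v)-1,k+60)
            def cross(d):
                j=k;base=v[max(0,min(len(v)-1,k+d*70))];h=(v[k]+base)/2
                while 0<j<len(v)-1 and v[j]>h:j+=d
                return an[j]
            o.append((cross(-1),cross(1)))
        o=np.array(o);print(n,"centres",o.mean(1).round(2),"widths",(o[:,0]-o[:,1]).round(2))
E
python3 - <<'E'
from plan import *
w=optics.camera("wrist");np.save("w13.npy",w,allow_pickle=True);unwrap(w,"pics/u13.png");edges(w)
E
```

```text
white centres [171.66 171.38 171.6  171.4  171.3  171.38 171.32 171.34 171.3  171.3 ] widths [3.72 3.48 3.36 3.6  3.24 3.   3.28 3.16 3.16 3.  ]
red centres [170.42 170.5  170.5  170.44 170.4  170.46] widths [2.28 2.2  2.12 2.08 2.08 2.12]
```

View pics/u13.png

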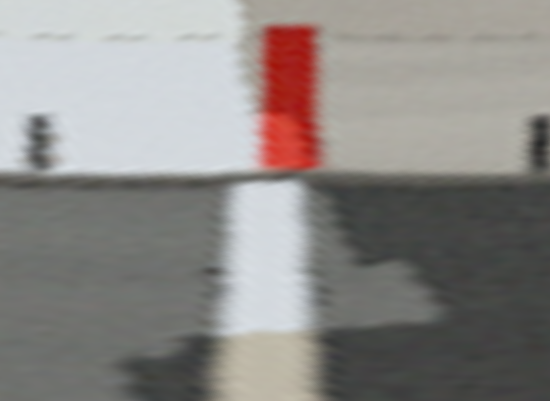

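The unwrapped picture shows a gap of 0.9° (red centre at column 290, white at 266). I'll push a last 0.8 mm.

```bash

python3 -m inch '[{"ax":0,"ay":0,"az":0.01,"dx":-0.2,"dy":-0.8,"dz":0,"gripper":0},{"ax":0,"ay":0,"az":0,"dx":0,"dy":0,"dz":0,"gripper":0},{"ax":0,"ay":0,"az":0,"dx":0,"dy":0,"dz":0,"gripper":0}]'
python3 - <<'E'
from plan import *
p,M=st()
w=optics.camera("wrist");np.save("w14.npy",w,allow_pickle=True);unwrap(w,"pics/u14.png");edges(w);lines(w)
E
```

```text
time: 17.3
position: [0.6093, 0.1506, 0.0444]
tool_rot: [-0.144, 0.99, -0.001, 0.003]
ft_force: [0.7, 1.9, -0.3]
grip_width: 0.0006
pos [0.6093 0.1506 0.0444] yaz 106.52 z [ 0.005 -0.    -1.   ] q [ 0.06  0.76  1.55 -0.    0.82 -1.79] F [ 0.7  1.9 -0.3]
white centres [170.24 170.54 170.52 170.44 170.4  170.48 170.42 170.32 170.36 170.44] widths [3.76 3.48 3.44 3.44 3.28 3.2  3.16 3.12 2.88 2.96]
red centres [170.5  170.42 170.42 170.52 170.46 170.42] widths [2.28 2.12 2.12 2.16 2.04 1.96]
white [170.4 170.3 170.3 170.4 170.4 170.3 170.3 170.4 170.4 170.4 170.4 170.5] 170.37
red [170.5 170.5 170.4 170.4 170.4 170.4 170.5 170.4 170.4 170.4 170.4 170.4] 170.41
```

View pics/u14.png

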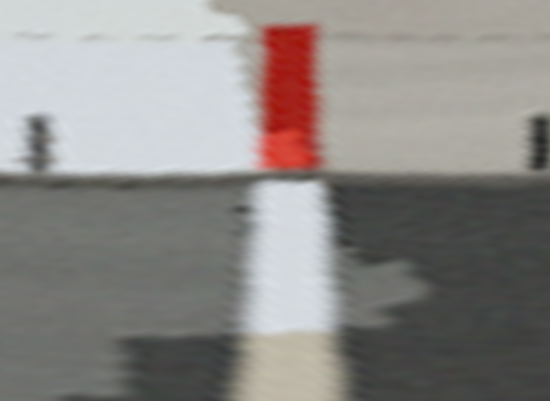

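The lines meet to within 0.1°. I'll back off the knob, lift just clear, and head to the right for the lever.

```bash

python3 -m inch '[{"ax":0,"ay":0,"az":0,"dx":0,"dy":3,"dz":0,"gripper":0},{"ax":0,"ay":0,"az":0,"dx":0,"dy":5,"dz":0,"gripper":0},{"ax":0,"ay":0,"az":0,"dx":0,"dy":0,"dz":-20,"gripper":0},{"ax":0,"ay":0,"az":0,"dx":0,"dy":0,"dz":-30,"gripper":0},{"ax":0,"ay":0,"az":0,"dx":0,"dy":0,"dz":-5,"gripper":0},{"ax":0,"ay":0,"az":0,"dx":0,"dy":0,"dz":0,"gripper":0}]'
python3 - <<'E'
from plan import *
p,M=st()
w=optics.camera("wrist");edges(w)
print((M.T@np.r_[np.array([.595,.0])-p[:2],0]*1000).round(1))
E
```

```text
time: 17.95
position: [0.6071, 0.1585, 0.1003]
tool_rot: [-0.144, 0.99, -0.001, 0.003]
ft_force: [0.5, -0.5, -0.6]
grip_width: 0.0005
pos [0.6071 0.1585 0.1003] yaz 106.52 z [ 0.007 -0.    -1.   ] q [ 0.08  0.68  1.53 -0.    0.92 -1.78] F [ 0.5 -0.5 -0.6]
white centres [170.38 170.34 170.38 170.5  170.52 170.22 170.4  170.5  170.38 170.38] widths [4.04 3.72 3.64 3.56 3.36 3.56 3.12 3.   2.76 3.08]
red centres [170.44 170.34 170.4  170.48 170.42 170.4 ] widths [2.16 2.12 2.24 2.08 1.88 1.92]
[  56.7 -148.5   -0. ]
```

```bash

python3 -m inch '[{"ax":0,"ay":0,"az":0,"dx":8,"dy":-20,"dz":0,"gripper":0},{"ax":0,"ay":0,"az":0,"dx":15,"dy":-40,"dz":0,"gripper":0},{"ax":0,"ay":0,"az":0,"dx":15,"dy":-40,"dz":0,"gripper":0},{"ax":0,"ay":0,"az":0,"dx":14,"dy":-40,"dz":0,"gripper":0},{"ax":0,"ay":0,"az":0.14,"dx":5,"dy":-8,"dz":0,"gripper":0},{"ax":0,"ay":0,"az":0.14,"dx":20,"dy":0,"dz":0,"gripper":0},{"ax":0,"ay":0,"az":0,"dx":20,"dy":0,"dz":0,"gripper":0},{"ax":0,"ay":0,"az":0,"dx":0,"dy":0,"dz":0,"gripper":0}]'
python3 - <<'E'
from plan import *
p,M=st()
w=optics.camera("wrist");np.save("w15.npy",w,allow_pickle=True);cv2.imwrite("pics/w15.png",w["img"][:,:,::-1])
print((M.T@np.r_[np.array([.50,-.012])-p[:2],0]*1000).round(1))
E
```

```text
time: 18.8
position: [0.5495, -0.0024, 0.0973]
tool_rot: [-0.004, 1.0, 0.001, -0.002]
ft_force: [-0.5, -0.1, 0.2]
grip_width: 0.0003
pos [ 0.5495 -0.0024  0.0973] yaz 90.42 z [-0.003  0.001 -1.   ] q [-0.21  0.61  1.73  0.    0.81 -1.79] F [-0.5 -0.1  0.2]
[49.6 -9.2  0.2]
```

View pics/w15.png

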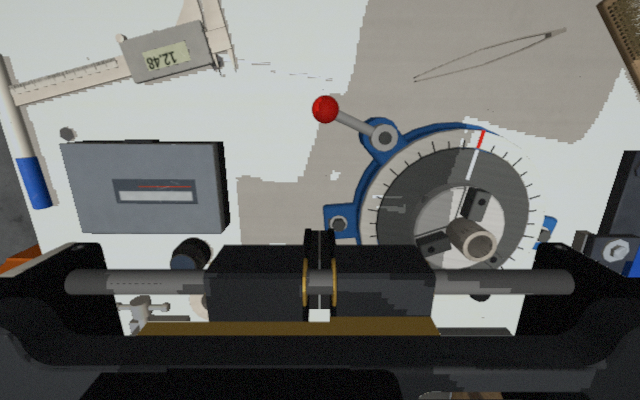

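This view shows the ball at (325,109), the hinge at (384,137) and the lines in one stroke at (475,150). I'll measure and plan the closing push.

```bash
python3 - <<'E'
from plan import *
w=np.load("w15.npy",allow_pickle=True).item()
b=onz(w,325,109,.045);h=onz(w,384,137,.053);print(b,h);edges(w)
H=np.array([.4875,.048]);p=np.array([.5495,-.0024])
for az,d in [(246,.030),(246,.0195)]+[(a,.0195) for a in np.arange(240,176,-6)]+[(178,.0195)]:
    T=H+.05*u(az)+d*u(az+90);D=(T-p)*1000;print(az,d,T.round(4),"dx",(-D[0]).round(1),"dy",D[1].round(1));p=T
E
```

```text
[0.46619562 0.00124093 0.045     ] [0.48522152 0.04408212 0.053     ]
white centres [169.96 169.88 170.22 170.18 170.06 170.06 170.16 170.2  170.24 170.16] widths [3.76 4.08 3.64 3.48 3.4  3.32 3.44 3.12 2.88 2.88]
red centres [170.24 170.26 170.18 170.16 170.22 170.3 ] widths [2.16 2.12 2.2  2.   1.8  1.8 ]
246 0.03 [ 0.4946 -0.0099] dx 54.9 dy -7.5
246 0.0195 [ 0.485  -0.0056] dx 9.6 dy 4.3
240 0.0195 [ 0.4794 -0.0051] dx 5.6 dy 0.6
234 0.0195 [ 0.4739 -0.0039] dx 5.5 dy 1.1
228 0.0195 [ 0.4685 -0.0022] dx 5.4 dy 1.7
222 0.0195 [4.634e-01 1.000e-04] dx 5.1 dy 2.3
216 0.0195 [0.4585 0.0028] dx 4.9 dy 2.8
210 0.0195 [0.4539 0.0061] dx 4.6 dy 3.3
204 0.0195 [0.4498 0.0098] dx 4.2 dy 3.7
198 0.0195 [0.446 0.014] dx 3.8 dy 4.2
192 0.0195 [0.4426 0.0185] dx 3.3 dy 4.5
186 0.0195 [0.4398 0.0234] dx 2.8 dy 4.8
180 0.0195 [0.4375 0.0285] dx 2.3 dy 5.1
178 0.0195 [0.4368 0.0303] dx 0.7 dy 1.8
```

```bash

python3 -m inch '[{"ax":0,"ay":0,"az":0,"dx":25,"dy":-4,"dz":0,"gripper":0},{"ax":0,"ay":0,"az":0,"dx":26,"dy":-5,"dz":10,"gripper":0},{"ax":0,"ay":0,"az":0,"dx":0,"dy":0,"dz":30,"gripper":0},{"ax":0,"ay":0,"az":0,"dx":0,"dy":0,"dz":21,"gripper":0},{"ax":0,"ay":0,"az":0,"dx":0,"dy":0,"dz":0,"gripper":0},{"ax":0,"ay":0,"az":0,"dx":0,"dy":0,"dz":0,"gripper":0}]'
python3 - <<'E'
from plan import *
p,M=st()
w=optics.camera("wrist");cv2.imwrite("pics/w16.png",w["img"][:,:,::-1])
E
```

```text
time: 19.45
position: [0.5044, -0.0122, 0.0375]
tool_rot: [-0.004, 1.0, -0.0, 0.002]
ft_force: [0.3, 0.0, -0.7]
grip_width: 0.0003
pos [ 0.5044 -0.0122  0.0375] yaz 90.5 z [ 0.005 -0.    -1.   ] q [-0.25  0.68  1.88  0.    0.58 -1.83] F [ 0.3  0.  -0.7]
```

View pics/w16.png

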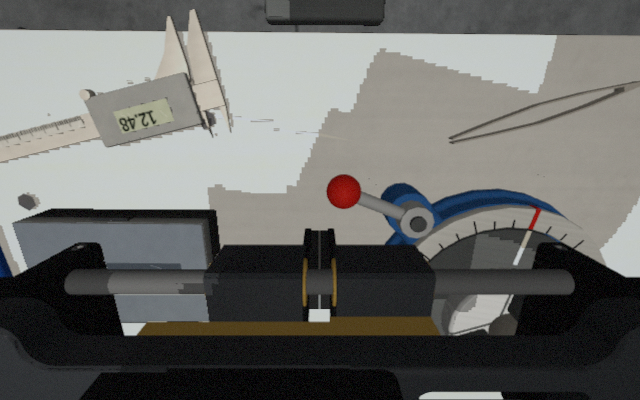

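```bash

python3 -m inch '[{"ax":0,"ay":0,"az":0,"dx":10,"dy":3,"dz":0,"gripper":0},{"ax":0,"ay":0,"az":0,"dx":9,"dy":3.5,"dz":0,"gripper":0},{"ax":0,"ay":0,"az":0,"dx":5.6,"dy":0.6,"dz":0,"gripper":0},{"ax":0,"ay":0,"az":0,"dx":5.5,"dy":1.1,"dz":0,"gripper":0},{"ax":0,"ay":0,"az":0,"dx":5.4,"dy":1.7,"dz":0,"gripper":0},{"ax":0,"ay":0,"az":0,"dx":5.1,"dy":2.3,"dz":0,"gripper":0},{"ax":0,"ay":0,"az":0,"dx":4.9,"dy":2.8,"dz":0,"gripper":0}]'
python3 - <<'E'
from plan import *
p,M=st()
w=optics.camera("wrist");cv2.imwrite("pics/w17.png",w["img"][:,:,::-1]);edges(w)
E
```

```text
time: 20.2
position: [0.4591, 0.0019, 0.0384]
tool_rot: [-0.004, 1.0, -0.001, 0.004]
ft_force: [3.4, -3.6, 0.1]
grip_width: 0.0006
pos [0.4591 0.0019 0.0384] yaz 90.48 z [ 0.008 -0.001 -1.   ] q [-0.24  0.65  1.99  0.    0.49 -1.82] F [ 3.4 -3.6  0.1]
white centres [170.04 169.8  169.9  169.96 169.88 169.92 169.94 169.72 160.04 176.16] widths [3.84 3.84 3.56 3.6  3.52 3.28 3.24 2.72 0.   2.24]
red centres [160.36 160.62 179.46 179.22 177.14 178.  ] widths [0.4  0.44 0.92 0.28 0.52 0.48]
```

View pics/w17.png

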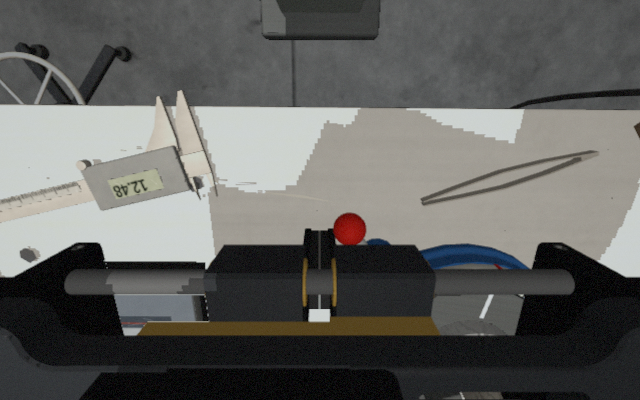

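The ball is following the fingertips at about 5 N. I'll continue round the arc.

```bash

python3 -m inch '[{"ax":0,"ay":0,"az":0,"dx":4.6,"dy":3.3,"dz":0,"gripper":0},{"ax":0,"ay":0,"az":0,"dx":4.2,"dy":3.7,"dz":0,"gripper":0},{"ax":0,"ay":0,"az":0,"dx":3.8,"dy":4.2,"dz":0,"gripper":0},{"ax":0,"ay":0,"az":0,"dx":3.3,"dy":4.5,"dz":0,"gripper":0},{"ax":0,"ay":0,"az":0,"dx":2.8,"dy":4.5,"dz":0,"gripper":0},{"ax":0,"ay":0,"az":0,"dx":0,"dy":0,"dz":0,"gripper":0}]'
python3 - <<'E'
from plan import *
p,M=st()
s=optics.camera("scene");crop(s,260,380,190,280,6,"pics/s18.png")
t=optics.camera("top");crop(t,280,400,190,270,6,"pics/t18.png")
E
```

```text
time: 20.85
position: [0.4378, 0.0233, 0.0375]
tool_rot: [-0.004, 1.0, 0.0, 0.001]
ft_force: [0.7, -1.6, -0.1]
grip_width: 0.0003
pos [0.4378 0.0233 0.0375] yaz 90.51 z [ 0.003  0.    -1.   ] q [-0.2   0.64  2.04  0.    0.46 -1.78] F [ 0.7 -1.6 -0.1]
```

View pics/s18.png

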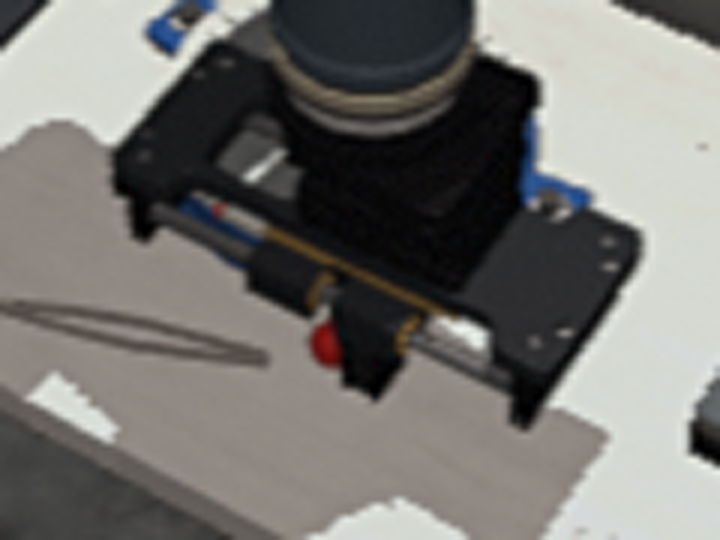

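```bash

python3 -m inch '[{"ax":0,"ay":0,"az":0,"dx":0.4,"dy":2,"dz":0,"gripper":0},{"ax":0,"ay":0,"az":0,"dx":0.3,"dy":2,"dz":0,"gripper":0},{"ax":0,"ay":0,"az":0,"dx":0,"dy":0,"dz":0,"gripper":0}]'
python3 -m inch '[{"ax":0,"ay":0,"az":0,"dx":0,"dy":1.2,"dz":0,"gripper":0},{"ax":0,"ay":0,"az":0,"dx":0,"dy":0,"dz":0,"gripper":0}]'
python3 -m inch '[{"ax":0,"ay":0,"az":0,"dx":0,"dy":1,"dz":0,"gripper":0},{"ax":0,"ay":0,"az":0,"dx":0,"dy":0,"dz":0,"gripper":0}]'
```

```text
time: 21.25
position: [0.4369, 0.0265, 0.0374]
tool_rot: [-0.004, 1.0, -0.0, 0.001]
ft_force: [-1.5, -4.5, 1.0]
grip_width: 0.0008
time: 21.45
position: [0.4367, 0.0275, 0.0374]
tool_rot: [-0.004, 1.0, -0.0, 0.001]
ft_force: [-2.6, -5.6, 0.1]
grip_width: 0.0005
time: 21.65
position: [0.4365, 0.0285, 0.0374]
tool_rot: [-0.004, 1.0, -0.0, 0.0]
ft_force: [-2.2, -5.1, 0.9]
grip_width: 0.0006
```

```bash

python3 -m inch '[{"ax":0,"ay":0,"az":0,"dx":0,"dy":1,"dz":0,"gripper":0},{"ax":0,"ay":0,"az":0,"dx":0,"dy":0,"dz":0,"gripper":0}]'
python3 -m inch '[{"ax":0,"ay":0,"az":0,"dx":0,"dy":1,"dz":0,"gripper":0},{"ax":0,"ay":0,"az":0,"dx":0,"dy":0,"dz":0,"gripper":0}]'
python3 -m inch '[{"ax":0,"ay":0,"az":0,"dx":0,"dy":1,"dz":0,"gripper":0},{"ax":0,"ay":0,"az":0,"dx":0,"dy":0,"dz":0,"gripper":0}]'
```

```text
time: 21.85
position: [0.4363, 0.0294, 0.0374]
tool_rot: [-0.004, 1.0, -0.0, 0.0]
ft_force: [-3.8, -6.0, 1.1]
grip_width: 0.0002
time: 22.05
position: [0.4362, 0.0304, 0.0374]
tool_rot: [-0.004, 1.0, -0.0, 0.0]
ft_force: [-3.4, -6.2, 1.7]
grip_width: 0.0005
time: 22.25
position: [0.4362, 0.031, 0.0374]
tool_rot: [-0.005, 1.0, -0.0, 0.0]
ft_force: [-3.8, -10.3, 0.9]
grip_width: 0.0005
```

```bash

python3 -m inch '[{"ax":0,"ay":0,"az":0,"dx":0,"dy":1,"dz":0,"gripper":0},{"ax":0,"ay":0,"az":0,"dx":0,"dy":0,"dz":0,"gripper":0}]'
python3 -m inch '[{"ax":0,"ay":0,"az":0,"dx":0,"dy":0.5,"dz":0,"gripper":0},{"ax":0,"ay":0,"az":0,"dx":0,"dy":0,"dz":0,"gripper":0}]'
```

```text
time: 22.45
position: [0.4361, 0.0312, 0.0374]
tool_rot: [-0.005, 1.0, -0.001, 0.0]
ft_force: [-4.1, -13.2, 1.7]
grip_width: 0.0007
time: 22.65
position: [0.4361, 0.0313, 0.0374]
tool_rot: [-0.005, 1.0, -0.001, -0.0]
ft_force: [-5.0, -17.4, 1.4]
grip_width: 0.0005
```

At the stop: the position stays put at 0.0313 while the force climbs to 17 N. I'll retreat and look.

```bash

python3 -m inch '[{"ax":0,"ay":0,"az":0,"dx":0,"dy":-4,"dz":0,"gripper":0},{"ax":0,"ay":0,"az":0,"dx":0,"dy":-12,"dz":0,"gripper":0},{"ax":0,"ay":0,"az":0,"dx":0,"dy":-20,"dz":-10,"gripper":0},{"ax":0,"ay":0,"az":0,"dx":0,"dy":-10,"dz":-45,"gripper":0},{"ax":0,"ay":0,"az":0,"dx":-30,"dy":0,"dz":-40,"gripper":0},{"ax":0,"ay":0,"az":0,"dx":-45,"dy":0,"dz":-15,"gripper":0},{"ax":0,"ay":0,"az":0,"dx":-40,"dy":0,"dz":0,"gripper":0},{"ax":0,"ay":0,"az":0,"dx":0,"dy":0,"dz":0,"gripper":0}]'
python3 -m inch '[{"ax":0,"ay":0,"az":0,"dx":0,"dy":0,"dz":0,"gripper":0},{"ax":0,"ay":0,"az":0,"dx":0,"dy":0,"dz":0,"gripper":0}]'
python3 - <<'E'
from plan import *
p,M=st()
w=optics.camera("wrist");np.save("w19.npy",w,allow_pickle=True);cv2.imwrite("pics/w19.png",w["img"][:,:,::-1]);edges(w)
t=optics.camera("top");crop(t,270,440,150,270,4.5,"pics/t19.png")
s=optics.camera("scene");crop(s,140,460,100,310,2.4,"pics/s19.png")
E
```

```text
time: 23.45
position: [0.5604, -0.0132, 0.15]
tool_rot: [-0.004, 1.0, -0.001, 0.008]
ft_force: [-0.5, 0.5, -0.1]
grip_width: 0.0009
time: 23.65
position: [0.5509, -0.0115, 0.1473]
tool_rot: [-0.004, 1.0, 0.0, 0.001]
ft_force: [-0.2, -0.7, 0.9]
grip_width: 0.0007
pos [ 0.5509 -0.0115  0.1473] yaz 90.46 z [ 0.001  0.001 -1.   ] q [-0.22  0.53  1.69  0.    0.92 -1.8 ] F [-0.2 -0.7  0.9]
white centres [169.92 170.12 170.12 170.22 170.3  170.14 170.14 170.22 170.12 170.22] widths [4.   3.84 3.76 3.48 3.72 3.56 3.   3.32 3.04 2.84]
red centres [170.18 170.28 170.26 170.2  170.26 170.32] widths [2.04 2.08 1.88 2.   1.96 1.68]
```

View pics/w19.png

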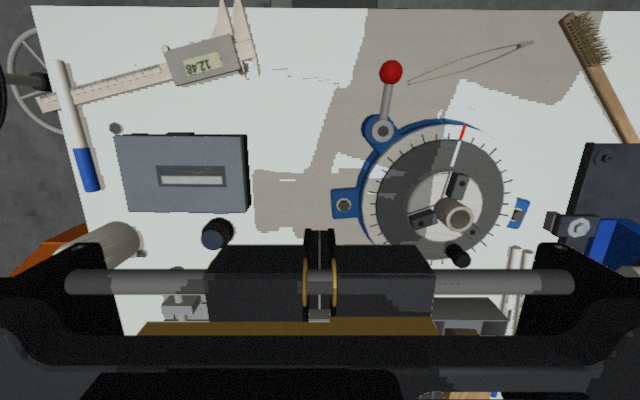

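View pics/s19.png

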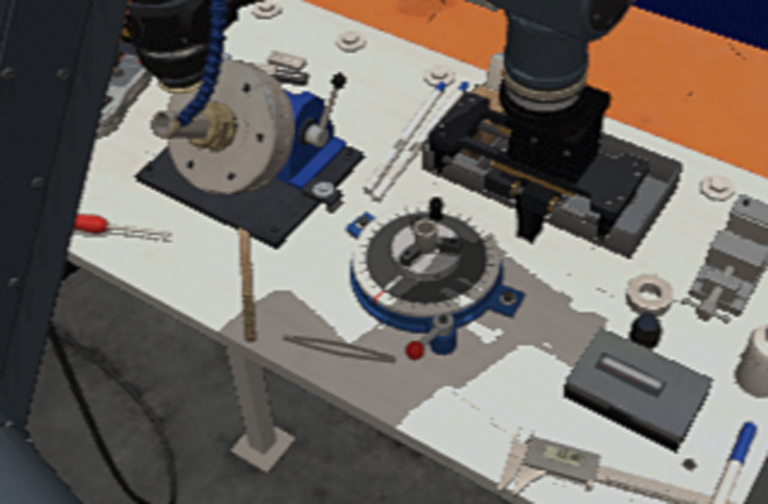

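```bash
python3 - <<'E'
from plan import *
w=np.load("w19.npy",allow_pickle=True).item()
b=onz(w,391,72,.045);h=onz(w,382,130.5,.053);d=b-h;print(b,h,np.degrees(np.arctan2(d[1],d[0])),np.hypot(*d[:2]))
w=np.load("w2.npy",allow_pickle=True).item()
b=onz(w,368,145,.045);h=onz(w,371,100.5,.053);d=b-h;print(b,h,np.degrees(np.arctan2(d[1],d[0])))
print(robot.get_obs()["time"],robot.hand_in())
E
```

```text
[0.43661503 0.04987591 0.045     ] [0.48561297 0.04407342 0.053     ] 173.24631454455294 0.04934032341473152
[0.43599284 0.04734312 0.045     ] [0.48630461 0.04820993 0.053     ] -179.0129658574349
the job is handed in; nothing more can be done
23.8 None
```

I opened the clamp lever to its free stop, turned the disc about 104° clockwise by its knob until the lines met, then pushed the lever back to its clamped stop. The job was handed in at about 24 s with the arm clear. I used closed fingertips only, and nothing was pinched or lifted.

**Last checks**
- **Lines:** after clamping, the index line read 170.2° and the red line 170.25°, so they meet to within about 0.1°. My first check of this gap by eye was 0.5° larger than the script's reading. The unwrapped picture agreed with the script, so I used that.
- **Scale ring:** the red line read 170.4° throughout the turning. It read 170.2° from the last viewpoint, which is within calibration error.
- **Lever:** both stops showed as force rising while the lever stayed put, about 12 N when opening and about 18 N when closing. The ball ended about 2.6 mm from where it started, about the calibration's 2 mm.
- **Lever angle disagreement:** my last lever-angle reading was 173°, against 181° in the first picture. It comes from a hinge point that differed by 4 mm between the two views, so I trusted the ball position and the force.
- **Sleeve and loose things:** in the last pictures the sleeve stood in the chuck. The loose things I could see looked undisturbed, but I did not measure each one. I did not check the collet individually.

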